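Hang the paper drill on the spring balancer arm

TASK

Lift the paper drill out of its wooden stand and hang it by its orange collar in the fork at the end of the spring balancer arm, fully seated inside the fork's black rim. The arm sinks under the load: let it down gently and keep hold until the arm carries the whole weight and stands still, so that on release it neither drops nor springs up. Do not force the arm, and leave the other things on the bench where they are.

Things in the scene. Friction and masses are not known exactly. Their poses are not given: they have to be found in the camera images.
- paper_drill: Inline cordless paper drill: round, dark green, 196 mm long, upright in its stand; 0.38 to 0.96 kg, not known beforehand; centre of mass below the collar. Origin at the bit's tip, z up along it. Along z in mm: bit 0-18 (6 thick), chuck 18-44 (24 thick), motor body 44-92 (38 thick), bare neck 92-126 (26 thick), orange collar 126-134, battery grip 134-196 (38 thick). Any yaw will do.
- drill_collar (a point): Centre of the flat underside of the drill's orange collar (50 mm across, 8 mm thick, lower edge chamfered to 44 mm), 126 mm above the bit's tip; z up along the tool. This face rests on the fork's seat when the drill hangs.
- drill_grip (a point): Middle of the drill's green battery grip, on its axis, 168 mm above the bit's tip and 42 mm above the collar's underside: the place to hold it from above (38 mm thick; the grip reaches 34 mm below this point, to the collar, and 28 mm above it).
- drill_stand: Fixed wooden block, 110 x 84 x 75 mm, with a stepped round hole through its middle: 42 mm wide in the upper 27 mm, 30 mm below. The drill's motor body stands on the step, its bit 4 mm above the bench; it must rise 75 mm to come free. Five spare bits stand 26 mm high on the block along its -x edge, 45 mm from the hole. Origin: centre of its underside.
- fork_seat (a point): Seat centre on the upper face of the aluminium fork at the arm's end, 285 mm above the bench while empty. Its x axis is level and points out of the fork's open mouth, away from the post; z stays up as the arm sinks (parallelogram). A black rim 5 mm high, 54 mm inner diameter, stands round the seat except at the mouth; the collar must lie inside it. The arm's head and bars lie behind and below.
- fork_mouth (a point): Middle of the fork's open mouth, between the prong ends, 30 mm out along x from the seat's centre, at the same height and with the same axes. Plate 8 mm thick, prongs 66 mm over all with a 32 mm gap, closed 16 mm behind the seat's centre (so the 26 mm neck stops 3 mm too deep). The neck passes in level with the collar's underside 6 to 25 mm above the plate.
- lift_arm (a joint): Sinking of the arm, rad: 0 on its upper stop (empty; the arm then slopes 0.19 rad up to the fork), lower stop 0.55. 300 mm between pivots: 0.1 rad is 30 mm, and the fork swings along this arc (out along its x by up to 5 mm at level). Springs hold it up until pressed with about 2.7 N, then it yields 17 mm per N and rests 15 to 115 mm down by the drill's weight. It bounces if let go out of balance.
- swivel (a joint): Turning of the whole arm about the upright post, rad, positive anticlockwise from above, stiff by friction (about 0.7 N sideways at the fork moves it).
- balancer: The spring balancer's fixed steel foot, 140 x 140 x 12 mm, with an upright post; carries the swivel, the two-bar arm and the fork (the seat is 370 mm from the post's axis). Origin: centre of the foot's underside.
- book: Closed brown book, 150 x 205 x 24 mm, lying about below the fork. Origin: centre of its underside. Bystander.
- glue_bottle: Green glue bottle with yellow cap, 64 mm across, 170 mm tall. Origin: centre of its underside. Bystander.
- glue_jar: White jar with red lid, 80 mm across, 100 mm tall. Origin: centre of its underside. Bystander.
- yellow_tape: Yellow roll of tape lying flat, 100 mm across, 48 mm tall. Origin: centre of its underside. Bystander.
- blue_tape: Blue roll of tape lying flat, 90 mm across, 30 mm tall. Origin: centre of its underside. Bystander.
- saucer: White saucer, 110 mm across, 16 mm tall. Origin: centre of its underside. Bystander.
- brush: Glue brush with a wooden handle, about 200 mm long, lying on the bench. Bystander.
There are look-alikes about, which are no part of the job. What is shaped like the paper_drill but pink is not meant.

How it is judged:
On the way, in this order (a step that is already met when the one before it is completed fails the run):
1. the drill is lifted clear of its stand (z of drill_collar in the frame of drill_stand above 0.205 m), for 0.1 s.
2. the drill sits in the fork with its load on the sunken arm, the arm stands still, and the drill is still held (horizontal distance between drill_collar and fork_seat below 0.005 m and z of drill_collar in the frame of fork_seat below 0.003 m and contact force between paper_drill and balancer above 3 N and velocity of joint lift_arm between -0.05 and 0.05 rad/s and value of joint lift_arm above 0.02 rad and contact force between the fingers and paper_drill above 1 N), for 0.2 s.
At the end, for the whole second after the job is handed in: The drill hangs upright (within 4 degrees) in the fork, its collar flat on the fork's seat inside the rim (within 5 mm of the seat's centre and 3 mm of its face); the sunken arm carries it and everything stands still; the robot has let go (horizontal distance between drill_collar and fork_seat below 0.005 m and z of drill_collar in the frame of fork_seat between -0.003 and 0.003 m and angle between paper_drill's own z axis and vertical below 0.07 rad and contact force between paper_drill and balancer above 3 N and value of joint lift_arm above 0.02 rad and velocity of joint lift_arm between -0.05 and 0.05 rad/s and velocity of joint swivel between -0.05 and 0.05 rad/s and linear speed of paper_drill below 0.03 m/s); the robot touches nothing.
It fails at once if the drill is let go out of balance: with the drill in the fork and nothing holding it, the arm drops or springs up faster than 0.3 rad/s (about 9 cm/s) (horizontal distance between drill_collar and fork_seat below 0.03 m and contact force between the fingers and paper_drill below 0.3 N and (velocity of joint lift_arm above 0.3 rad/s or velocity of joint lift_arm below -0.3 rad/s)).
It fails at once if the drill is forced against the balancer with more than 22 N (contact force between paper_drill and balancer above 22 N).
It fails at once if the robot pushes the balancer itself with more than 10 N (contact force between any of the fingers, the arm and balancer above 10 N).
It fails at once if a bystander is moved by more than 20 mm (distance of any of book, glue_bottle, glue_jar, yellow_tape, blue_tape, saucer, brush from where it was at the start of the episode above 0.02 m).
It also fails if it takes over 61 s, if anything falls off the work surface, if the arm or the gripper's body presses on something with over 40 N, if the wrist force passes 120 N, or if a joint passes its speed limit or range.

ROBOT

A 6-joint arm with a two-finger parallel gripper is mounted at the origin on the work surface. World frame = base frame: x ahead of the robot, y to its left, z up, the work surface at z = 0. Lengths are in m, angles in rad, forces in N, time in s.
With the tool pointing down it reaches from about 0.25 to 0.725 m from the base axis. Payload 4 kg.
Tool frame: the origin (TCP) lies on the centre line of the jaws, within the pads' length; the fingertips stand 19 mm ahead of it and the grasp point (between the pads) is the TCP; z points along the fingers, y is the direction in which the jaws open and shut (so a half turn about z gives the same grasp; the last joint's range is limited). The gripper opens to 85 mm and grips with 20 to 120 N. Pads are 22 mm wide; open, the fingers measure 114 mm over their backs; the gripper's body (76 mm by 85 mm) begins 54 mm behind the grasp point. The pads swing forward as they close: fully open they stand 13 mm farther back than shut.
Start: joints at [-1.252, 0.241, 0.005, 1.335, 0, 1.571], TCP at [0.157, -0.475, 0.211] pointing down, gripper open.
Joint ranges: [-2.72, 2.72], [-1.05, 1.87], [-1.09, 1.28], [-1.99, 2.15], [-1.42, 1.44], [-3.14, 3.14]. Speed limits (rad/s): [2.79, 2.79, 3.14, 3.14, 3.14, 3.14].

INTERFACE

Orientations are given as a unit quaternion [x, y, z, w].
In Python, from workcell import bot gives the robot as it stands. The module is installed in compiled form; this text tells all that it offers.
- The arm moves only by the shell command python3 -m handwheel 'ROWS' [OPENING]. ROWS is JSON, a list of rows, each an object of numbers: "dx", "dy", "dz": the shift along the tool's x, y, z as a fraction of full scale; "ax", "ay", "az": the turn, a rotation vector about the tool's x, y, z as a fraction of full scale. In form: [{"dx": .., "dy": .., "dz": .., "ax": .., "ay": .., "az": ..}, ...]. A call has 1 to 12 rows; each row shifts and turns the commanded pose from where the row before left it, along the tool's axes as they then stand; what a row does not reach is not made up. Full scale, the value 1, is 2.5 cm for a shift and 0.15 rad for a turn. A row lasts 1/10 s, in which the tool goes at most 50 mm and 8.59 degrees, less where a joint would pass 70% of its speed; a pose out of reach is approached as far as the arm can. A call with a number of a shift or a turn outside -1 to 1 is refused whole. A call with a gripper value outside its range is refused whole. OPENING is the gripper's target within -1 to 1 (fully open at 1, half-way at 0, shut at -1), set as the call begins (- or left out, the last holds). The fingers move at their own pace and stop on an object; the grip force is fixed at half the most. Time passes only in rows, so rows that do not move let the fingers close. It gives the time, the measured TCP pose, the force and the opening at its end, in the units of the state.
- bot.get_obs(): the state, without advancing time (a new reading comes with each control period).
- bot.camera(name): name is "scene" or "top" or "wrist"; returns a dict with "img" (400x640x3 uint8, red, green, blue), "intrinsics" (3x3 intrinsics, pixels), "eye" and "rotation" of the camera in the world. Camera axes: x right, y down, z forward; pixel columns grow to the right and rows downward; lengths in m; the calibration is good to about 2 mm. A picture is of the moment at which its call begins. There is no depth.
- bot.job_done(): hands the job in, once; it reports no verdict.
Trained networks look in a picture, given as the dict that the camera call returned (one of the last four; its "shot" number tells which), for a name from the list of things; names that differ only in an ending like _2 or _b are one class to them, and where a whole thing is asked for, a point or a joint stands for the part that bears it (a point fixed in the world has none). Each returns a list of dicts, best first, with "confidence" (0 to 1); they miss things now and then, are a little off and sometimes report something else, mostly with a low value. They report only what shows in the picture. A call takes as long as a camera call. They do not tell look-alikes from the thing itself.
- bot.trace(thing, picture): "region" (400x640 bool, what is visible of it) and "rect" ([centre column, centre row, width, height] in pixels, round what is visible of it).
The state is a dict: "clock": time; "joint_pos": joint angles; "joint_vel": joint speeds; "tau": joint torques, N m; "eef_pos": TCP position; "tool_rot": TCP orientation; "ft_force": force on the tool from outside, world axes, zero at the start; "ft_torque": the same for the moment, N m; "grip_width": finger opening in m.
Only numpy, scipy, OpenCV 4.12 (cv2) and the standard library are available. Lean on these libraries where they do the work, as an engineer would, in place of code of your own. Each camera call takes 0.05 s, during which the arm holds its last target.

## Working session

There is one attempt and no reset: what is moved stays moved. The work goes in short steps, Python scripts to look and compute and a shell command to move; the robot and the scene stay as the last step left them, time stands still between calls to the robot, and variables do not carry over. Pictures are saved under pics/ and viewed, and the job is handed in when it is done.

```bash
mkdir -p pics; ls
cat > h.py <<'E'
from workcell import bot
import numpy as np, cv2
def snap(name,fn):
    p=bot.camera(name); cv2.imwrite('pics/'+fn,p['img'][:,:,::-1]); return p
def proj(p,X):
    R=np.array(p['rotation']);c=R.T@(np.array(X)-np.array(p['eye']));q=np.array(p['intrinsics'])@c;return q[:2]/q[2]
def ray(p,u,v):
    d=np.linalg.inv(np.array(p['intrinsics']))@np.array([u,v,1.]);return np.array(p['eye']),np.array(p['rotation'])@d
def atz(p,u,v,z):
    e,d=ray(p,u,v);return e+d*(z-e[2])/d[2]
E
python3 - <<'E'
from h import *
o=bot.get_obs()
for k in o: print(k,np.round(o[k],4))
for n in ['scene','top']:
    p=snap(n,n+'0.png'); print(n,np.round(p['eye'],3),np.round(p['rotation'],3).tolist(),np.round(p['intrinsics'],1).tolist())
    for t in ['paper_drill','drill_collar','drill_stand','fork_seat','balancer','lift_arm','book','glue_bottle']:
        for r in bot.trace(t,p): print(n,t,round(r['confidence'],2),np.round(r['rect'],1))
E
```

```text
pics
clock 0.0
joint_pos [-1.252   0.2414  0.0037  1.3352  0.      1.5708]
joint_vel [ 0.0008 -0.0009  0.0007 -0.0003  0.0009 -0.0001]
tau [-1.00000e-04 -3.72317e+01  2.52408e+01  1.71000e-02 -1.00000e-04
  0.00000e+00]
eef_pos [ 0.1565 -0.4742  0.2097]
tool_rot [ 9.873e-01  1.587e-01 -2.000e-04 -1.000e-03]
ft_force [0.6843 0.5704 0.2423]
ft_torque [ 0.002  -0.0021 -0.0314]
grip_width 0.0856
scene [0.998 0.655 1.128] [0.283, 0.903, -0.306, -0.103] [[371.2, 0.0, 318.5], [0.0, 371.2, 193.6], [0.0, 0.0, 1.0]]
scene paper_drill 0.87 [271.8 133.8  11.7  33. ]
scene paper_drill 0.8 [301.1 125.7  11.2  35. ]
scene paper_drill 0.56 [307.4 148.2  12.5  35.3]
scene paper_drill 0.5 [306.6 269.6  30.5  52.3]
scene drill_collar 0.76 [273.  133.9  18.7  32.7]
scene drill_collar 0.72 [300.4 127.6  12.8  35.2]
scene drill_collar 0.63 [305.2 145.4  12.2  30.8]
scene drill_collar 0.17 [273.6 152.3  38.2  36.7]
scene drill_stand 0.56 [275.2 153.4  35.8  35.3]
scene fork_seat 0.72 [315.1 185.2  37.6  45.6]
scene fork_seat 0.39 [347.8 202.1  29.2  23. ]
scene balancer 0.92 [349.5 250.4 110.3 176.9]
scene
[... 270 characters left out ...]
[[399.4, 0.0, 320.0], [0.0, 399.4, 197.8], [0.0, 0.0, 1.0]]
top paper_drill 0.7 [392.9 226.4  14.7  12.7]
top paper_drill 0.68 [419.1 238.6  16.9  11.9]
top paper_drill 0.65 [427.8 201.2  22.8  16.3]
top paper_drill 0.4 [326.1 226.5  27.6  28.8]
top drill_collar 0.63 [393.2 226.8  21.7  12.5]
top drill_collar 0.56 [428.  202.1  15.7  16.2]
top drill_collar 0.46 [422.  236.8  19.7  12.1]
top drill_stand 0.67 [420.6 203.4  32.   32.1]
top fork_seat 0.78 [316.6 179.9  42.9  25.7]
top balancer 0.65 [268.9 185.8 134.5  39.5]
top lift_arm 0.79 [275.4 180.8 120.5  24.6]
top lift_arm 0.46 [316.9 179.1  39.4  23.6]
top book 0.78 [332.8 192.9  55.2  43.5]
top glue_bottle 0.92 [433.5 150.5  28.4  17.2]
```

```bash
sed -i "s/^import numpy as np, cv2/import numpy as np, cv2\nfrom scipy.spatial.transform import Rotation as Ro/; s/np.array(p\['rotation'\])/Rm(p)/" h.py
cat >> h.py <<'E'
def Rm(p):
    r=np.array(p['rotation']); return r if r.shape==(3,3) else Ro.from_quat(r).as_matrix()
def crop(fn,out,x0,y0,x1,y1):
    i=cv2.imread('pics/'+fn)[y0:y1,x0:x1]; s=min(800/(x1-x0),600/(y1-y0)); cv2.imwrite('pics/'+out,cv2.resize(i,None,fx=s,fy=s,interpolation=cv2.INTER_CUBIC)); print('scale',s)
E
cat h.py; python3 -c "
from h import *
p=bot.camera('top');print(np.array(p['rotation']).shape)
crop('top0.png','top0c.png',180,100,480,300);crop('scene0.png','scene0c.png',200,80,440,350)"
```

```text
from workcell import bot
import numpy as np, cv2
from scipy.spatial.transform import Rotation as Ro
def snap(name,fn):
    p=bot.camera(name); cv2.imwrite('pics/'+fn,p['img'][:,:,::-1]); return p
def proj(p,X):
    R=Rm(p);c=R.T@(np.array(X)-np.array(p['eye']));q=np.array(p['intrinsics'])@c;return q[:2]/q[2]
def ray(p,u,v):
    d=np.linalg.inv(np.array(p['intrinsics']))@np.array([u,v,1.]);return np.array(p['eye']),Rm(p)@d
def atz(p,u,v,z):
    e,d=ray(p,u,v);return e+d*(z-e[2])/d[2]
def Rm(p):
    r=np.array(p['rotation']); return r if r.shape==(3,3) else Ro.from_quat(r).as_matrix()
def crop(fn,out,x0,y0,x1,y1):
    i=cv2.imread('pics/'+fn)[y0:y1,x0:x1]; s=min(800/(x1-x0),600/(y1-y0)); cv2.imwrite('pics/'+out,cv2.resize(i,None,fx=s,fy=s,interpolation=cv2.INTER_CUBIC)); print('scale',s)
(4,)
scale 2.6666666666666665
scale 2.2222222222222223
```

View pics/scene0.png

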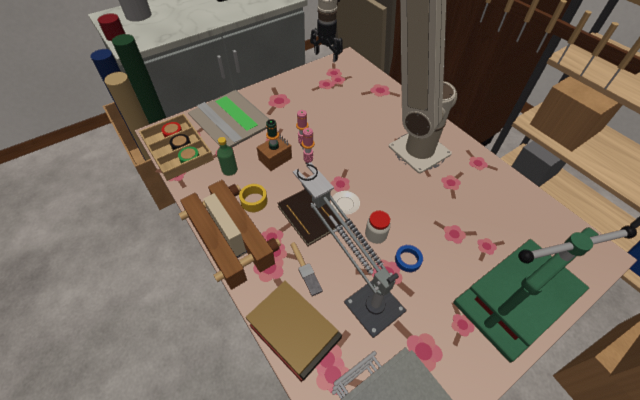

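View pics/top0c.png

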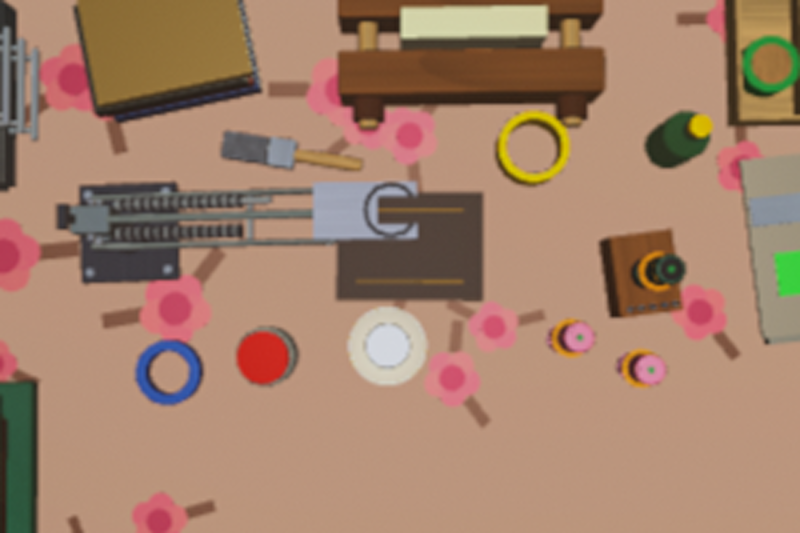

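View pics/scene0c.png

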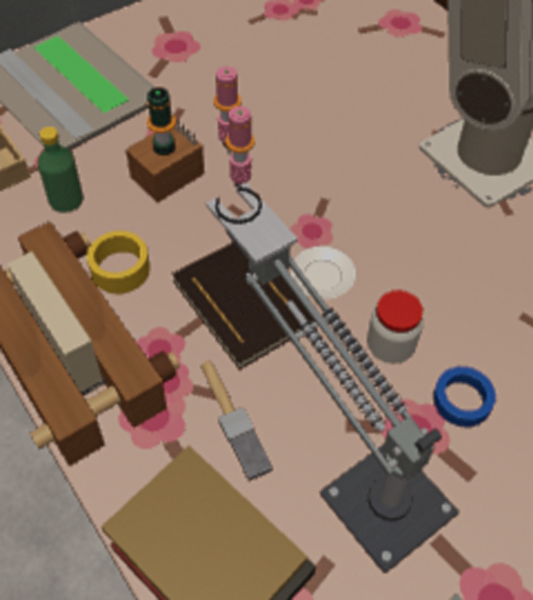

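Run:
```python
from h import *
t=snap('top','top1.png');s=snap('scene','scene1.png');w=snap('wrist','w1.png')
def T(x,y):return 180+(x+.5)/2.6667-.5,100+(y+.5)/2.6667-.5
print('drill top',atz(t,*T(671,268),0.200),'collar',atz(t,*T(657,271),.134))
print('stand',[atz(t,*T(*c),.075)[:2].round(4) for c in [(602,240),(671,231),(682,305),(613,316)]])
print('fork',atz(t,*T(389,211),.29))
# scene colour
e=lambda x,y:(200+(x+.5)/2.2222-.5,80+(y+.5)/2.2222-.5)
print('scene drilltop',atz(s,*e(158,92),.2),'fork',atz(s,*e(238,206),.29))
print('foot',[atz(t,*T(*c),.012)[:2].round(4) for c in [(81,187),(178,182),(180,277),(83,283)]])
print('pinks top?',atz(t,*T(579,338),.196),atz(t,*T(651,370),.196))
print('wrist',w['eye'],Rm(w).round(2).tolist(),w['intrinsics'])
for n,z,x,y in[('bottle',.17,700,126),('saucer',.016,388,346),('jar',.1,263,356)]: print(n,atz(t,*T(x,y),z).round(3))
```

```text
drill top [ 0.52892778 -0.30200279  0.2       ] collar [ 0.52813976 -0.3016057   0.134     ]
stand [array([ 0.5731, -0.2438]), array([ 0.5842, -0.3367]), array([ 0.4846, -0.3489]), array([ 0.4708, -0.2563])]
fork [0.59409769 0.04337891 0.29      ]
scene drilltop [ 0.52744131 -0.30206002  0.2       ] fork [0.60036411 0.04702474 0.29      ]
foot [array([0.6612, 0.4781]), array([0.6667, 0.3404]), array([0.5321, 0.3377]), array([0.5251, 0.4747])]
pinks top? [ 0.44437999 -0.18836038  0.196     ] [ 0.4043915  -0.27551861  0.196     ]
wrist [ 0.22240268 -0.45285527  0.37361279] [[0.31, -0.91, -0.26], [-0.95, -0.3, -0.09], [0.0, 0.27, -0.96]] [[289.73318821   0.         316.21254917]
 [  0.         289.73318821 200.00442065]
 [  0.           0.           1.        ]]
bottle [ 0.709 -0.351  0.17 ]
saucer [0.432 0.046 0.016]
jar [0.423 0.211 0.1  ]
```

View pics/w1.png

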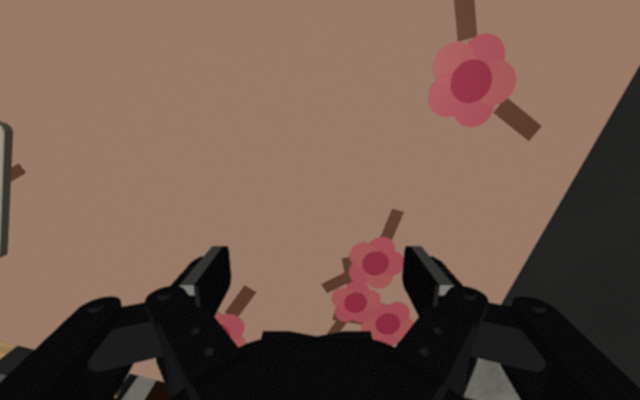

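```bash
python3 -m handwheel '[{"az":0.7,"dz":-0.8},{"az":0.7,"dz":-0.8},{"az":0.725,"dz":-0.8},{"dx":1,"dy":-0.3},{"dx":1,"dy":-0.3},{"dx":1,"dy":-0.3},{"dx":1,"dy":-0.3},{"dx":1,"dy":-0.3},{"dx":1,"dy":-0.3},{"dx":1,"dy":-0.3},{}]' 1
python3 - <<'E'
from h import *
o=bot.get_obs();print(o['eef_pos'],o['tool_rot'],o['clock'])
w=snap('wrist','w2.png')
for n in ['paper_drill','drill_grip']:
  for r in bot.trace(n,w): print(n,r['confidence'],np.round(r['rect'],1))
print(proj(w,[.528,-.302,.2]),proj(w,[.528,-.302,.138]))
E
```

```text
[ 0.15669596 -0.47480614  0.21058648] [ 9.87328526e-01  1.58689575e-01 -2.26598367e-06 -2.25459452e-05] 1.1
[  133.79709985 -1222.35437918] [ 214.14860655 -631.4324963 ]invalid input
```

View pics/w2.png

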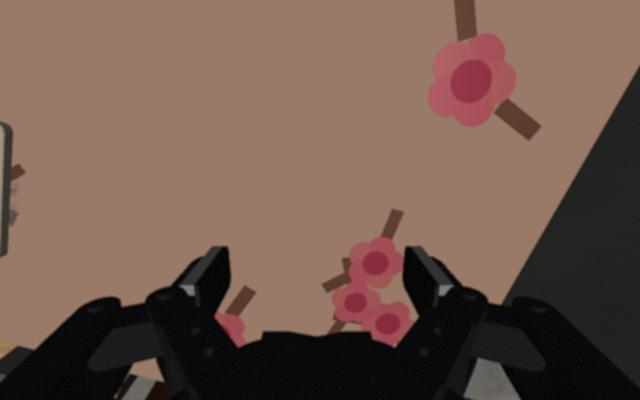

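```bash
python3 -m handwheel '[{"dx":0,"dy":0,"dz":-0.8,"ax":0,"ay":0,"az":0.7},{"dx":0,"dy":0,"dz":-0.8,"ax":0,"ay":0,"az":0.7},{"dx":0,"dy":0,"dz":-0.8,"ax":0,"ay":0,"az":0.725},{"dx":1,"dy":-0.3,"dz":0,"ax":0,"ay":0,"az":0},{"dx":1,"dy":-0.3,"dz":0,"ax":0,"ay":0,"az":0},{"dx":1,"dy":-0.3,"dz":0,"ax":0,"ay":0,"az":0},{"dx":1,"dy":-0.3,"dz":0,"ax":0,"ay":0,"az":0},{"dx":1,"dy":-0.3,"dz":0,"ax":0,"ay":0,"az":0},{"dx":1,"dy":-0.3,"dz":0,"ax":0,"ay":0,"az":0},{"dx":1,"dy":-0.3,"dz":0,"ax":0,"ay":0,"az":0},{"dx":0,"dy":0,"dz":0,"ax":0,"ay":0,"az":0}]' 1
python3 - <<'E'
from h import *
o=bot.get_obs();print(o['eef_pos'],o['tool_rot'],o['clock'])
w=snap('wrist','w2.png')
for n in ['paper_drill','drill_grip']:
  for r in bot.trace(n,w): print(n,r['confidence'],np.round(r['rect'],1))
print(proj(w,[.528,-.302,.2]),proj(w,[.528,-.302,.138]))
E
```

```text
clock: 2.35
eef_pos: [0.3343, -0.4213, 0.2702]
tool_rot: [1.0, 0.002, 0.0, -0.0]
ft_force: [-0.2, -0.9, -0.4]
grip_width: 0.0853
[ 0.33430119 -0.42130566  0.27019786] [ 9.99997943e-01  1.98000074e-03  3.49343776e-04 -2.67773646e-04] 2.35
paper_drill 0.89 [128.8  99.8 167.2  67. ]
paper_drill 0.77 [127.5  41.5  41.8  80.8]
paper_drill 0.62 [203.   10.2  47.8  20.4]
drill_grip 0.97 [128.9  98.6 166.3  63.8]
drill_grip 0.9 [204.1   9.1  49.7  18.2]
drill_grip 0.9 [126.8  40.4  43.4  80.7]
[136.78302654 -78.44746407] [179.55829504 -31.45636278]
```

View pics/w2.png

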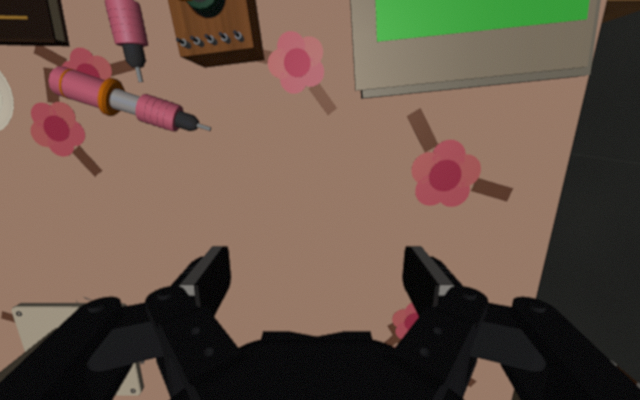

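```bash
python3 -m handwheel '[{"dx":1,"dy":-0.8,"dz":0,"ax":0,"ay":0,"az":0},{"dx":1,"dy":-0.8,"dz":0,"ax":0,"ay":0,"az":0},{"dx":1,"dy":-0.8,"dz":0,"ax":0,"ay":0,"az":0},{"dx":1,"dy":-0.8,"dz":0,"ax":0,"ay":0,"az":0},{"dx":0.5,"dy":-0.8,"dz":0,"ax":0,"ay":0,"az":0},{"dx":0,"dy":-0.77,"dz":0,"ax":0,"ay":0,"az":0},{"dx":0,"dy":0,"dz":0,"ax":0,"ay":0,"az":0}]' 1
python3 - <<'E'
from h import *
o=bot.get_obs();print(o['eef_pos'],o['tool_rot'],o['clock'])
w=snap('wrist','w3.png')
for n in ['paper_drill','drill_grip']:
  for r in bot.trace(n,w): print(n,r['confidence'],np.round(r['rect'],1))
print(proj(w,[.528,-.302,.2]),proj(w,[.528,-.302,.138]),proj(w,[.528+.019,-.302,.2])-proj(w,[.528,-.302,.2]))
E
```

```text
clock: 3.2
eef_pos: [0.4437, -0.3018, 0.2709]
tool_rot: [1.0, 0.001, -0.0, -0.0]
ft_force: [-0.1, -0.1, -0.1]
grip_width: 0.0852
[ 0.44372027 -0.30181712  0.27093822] [ 9.99999707e-01  7.23910777e-04 -1.35184962e-04 -2.08058657e-04] 3.2
paper_drill 0.93 [223.6  83.9  46.6 163.2]
paper_drill 0.88 [317.6  99.   51.3  57.9]
paper_drill 0.74 [229.  181.6 135.3  52.1]
drill_grip 0.97 [318.5  99.7  50.8  56.2]
drill_grip 0.88 [222.8  82.2  51.3 164.3]
drill_grip 0.81 [226.4 178.3 141.4  51.7]
[317.16184658  97.89831294] [316.97267434 102.26635947] [  0.04777472 -26.97739262]
```

View pics/w3.png

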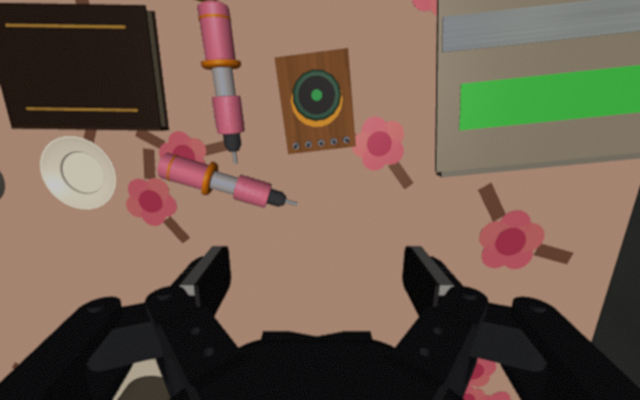

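```bash
python3 -m handwheel '[{"dx":1,"dy":0,"dz":0,"ax":0,"ay":0,"az":0},{"dx":1,"dy":0,"dz":0,"ax":0,"ay":0,"az":0},{"dx":1,"dy":0,"dz":0,"ax":0,"ay":0,"az":0},{"dx":0.43,"dy":0,"dz":0,"ax":0,"ay":0,"az":0},{"dx":0,"dy":0,"dz":0.8,"ax":0,"ay":0,"az":0},{"dx":0,"dy":0,"dz":0.8,"ax":0,"ay":0,"az":0},{"dx":0,"dy":0,"dz":0.8,"ax":0,"ay":0,"az":0},{"dx":0,"dy":0,"dz":0.8,"ax":0,"ay":0,"az":0},{"dx":0,"dy":0,"dz":0.76,"ax":0,"ay":0,"az":0},{"dx":0,"dy":0,"dz":0,"ax":0,"ay":0,"az":0},{"dx":0,"dy":0,"dz":0,"ax":0,"ay":0,"az":0}]' 1
python3 - <<'E'
from h import *
w=snap('wrist','w4.png');s=snap('scene','s4.png');crop('s4.png','s4c.png',230,90,350,180)
E
```

```text
clock: 4.45
eef_pos: [0.5294, -0.3041, 0.1716]
tool_rot: [1.0, -0.001, -0.0, -0.0]
ft_force: [0.2, -0.5, -0.1]
grip_width: 0.0855
scale 6.666666666666667
```

View pics/w4.png

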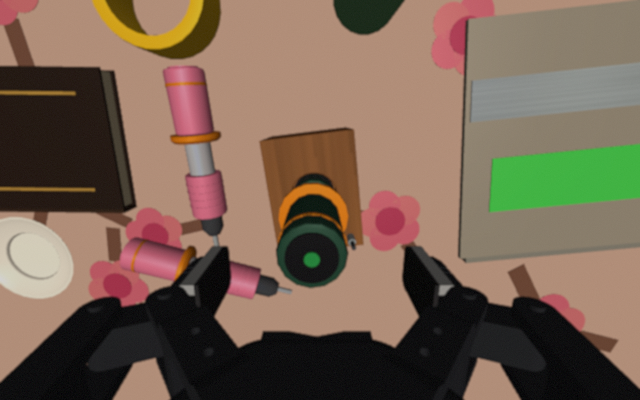

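View pics/s4c.png

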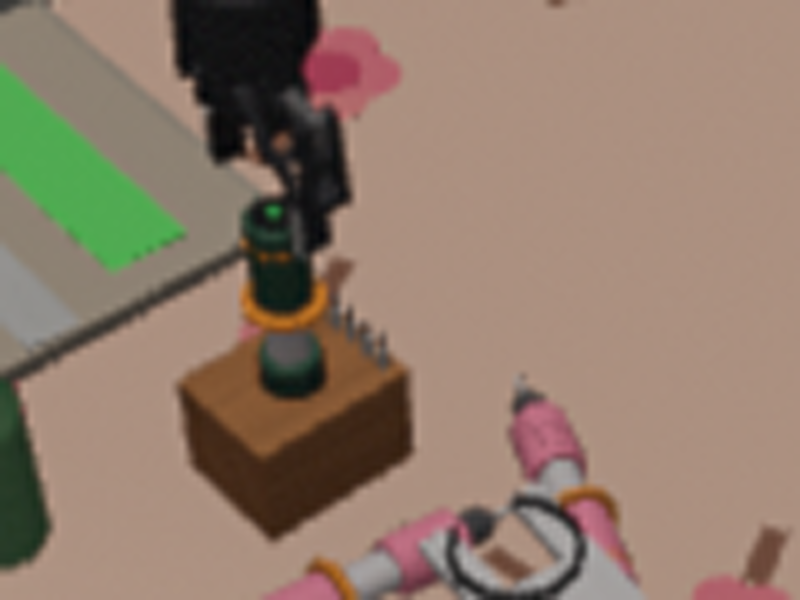

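Run:
```python
from h import *
w=snap('wrist','w5.png');s=snap('scene','s5.png');t=snap('top','t5.png')
print(bot.get_obs()['eef_pos'])
crop('t5.png','t5c.png',390,170,470,230)
for X in [(.5294,-.304,.2),(.5294,-.304,.172),(.5294,-.304,.138),(.5294,-.304+.043,.166),(.5294,-.304-.043,.166)]:
  a=proj(s,X); b=proj(t,X);print(X,'w',proj(w,X).round(1),'sc crop',((a-[230,90])*6.667).round(),'t',((b-[390,170])*10).round())
```

```text
[ 0.53056373 -0.30358948  0.17293827]
scale 10.0
(0.5294, -0.304, 0.2) w [316.9 259.3] sc crop [267. 207.] t [419. 300.]
(0.5294, -0.304, 0.172) w [316.7 238. ] sc crop [272. 245.] t [397. 304.]
(0.5294, -0.304, 0.138) w [316.6 219.4] sc crop [277. 289.] t [370. 309.]
(0.5294, -0.261, 0.166) w [248.5 234.3] sc crop [312. 296.] t [263. 307.]
(0.5294, -0.347, 0.166) w [384.9 234.1] sc crop [235. 211.] t [520. 304.]
```

View pics/t5c.png

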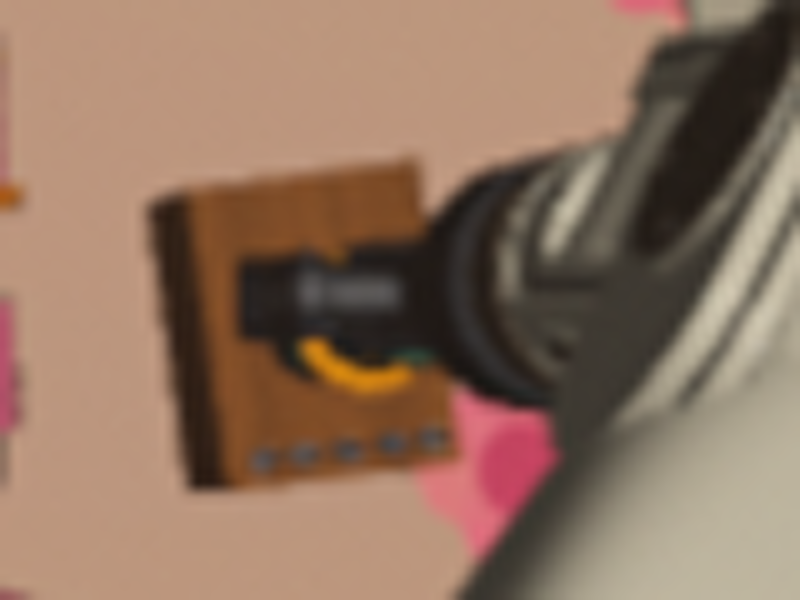

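```bash
python3 -m handwheel '[{"dx":0,"dy":-0.08,"dz":0.15,"ax":0,"ay":0,"az":0},{"dx":0,"dy":0,"dz":0,"ax":0,"ay":0,"az":0}]' 1
python3 -m handwheel '[{"dx":0,"dy":0,"dz":0,"ax":0,"ay":0,"az":0},{"dx":0,"dy":0,"dz":0,"ax":0,"ay":0,"az":0},{"dx":0,"dy":0,"dz":0,"ax":0,"ay":0,"az":0},{"dx":0,"dy":0,"dz":0,"ax":0,"ay":0,"az":0},{"dx":0,"dy":0,"dz":0,"ax":0,"ay":0,"az":0},{"dx":0,"dy":0,"dz":0,"ax":0,"ay":0,"az":0},{"dx":0,"dy":0,"dz":0,"ax":0,"ay":0,"az":0},{"dx":0,"dy":0,"dz":0,"ax":0,"ay":0,"az":0}]' -1
python3 - <<'E'
from h import *
w=snap('wrist','w6.png');s=snap('scene','s6.png');crop('s6.png','s6c.png',230,90,350,180)
E
```

```text
clock: 4.9
eef_pos: [0.5298, -0.3006, 0.1676]
tool_rot: [1.0, 0.0, -0.0, -0.0]
ft_force: [0.8, -0.3, -0.7]
grip_width: 0.0855
clock: 5.7
eef_pos: [0.5302, -0.3013, 0.1684]
tool_rot: [1.0, -0.0, 0.0, 0.0]
ft_force: [-0.4, -0.1, 4.2]
grip_width: 0.0357
scale 6.666666666666667
```

View pics/w6.png

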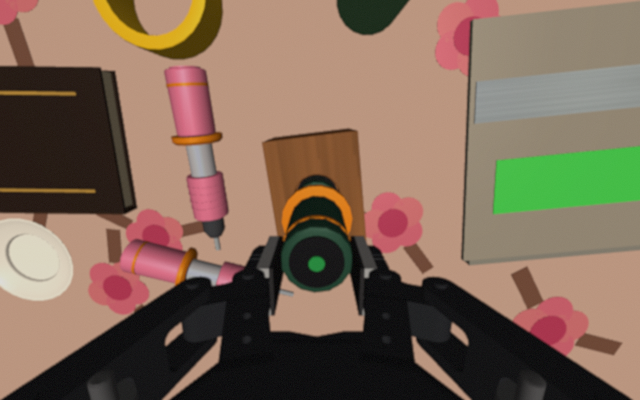

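View pics/s6c.png

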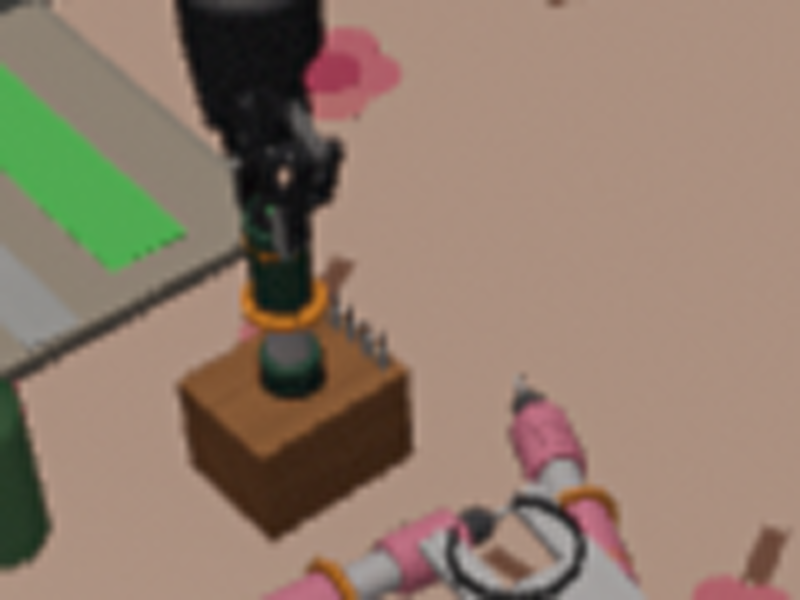

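```bash
python3 -m handwheel '[{"dx":0,"dy":0,"dz":-0.3,"ax":0,"ay":0,"az":0},{"dx":0,"dy":0,"dz":-0.5,"ax":0,"ay":0,"az":0},{"dx":0,"dy":0,"dz":-0.7,"ax":0,"ay":0,"az":0},{"dx":0,"dy":0,"dz":-0.8,"ax":0,"ay":0,"az":0},{"dx":0,"dy":0,"dz":-0.8,"ax":0,"ay":0,"az":0},{"dx":0,"dy":0,"dz":-0.8,"ax":0,"ay":0,"az":0},{"dx":0,"dy":0,"dz":-0.8,"ax":0,"ay":0,"az":0},{"dx":0,"dy":0,"dz":-0.8,"ax":0,"ay":0,"az":0},{"dx":0,"dy":0,"dz":-0.8,"ax":0,"ay":0,"az":0},{"dx":0,"dy":0,"dz":-0.6,"ax":0,"ay":0,"az":0},{"dx":0,"dy":0,"dz":0,"ax":0,"ay":0,"az":0},{"dx":0,"dy":0,"dz":0,"ax":0,"ay":0,"az":0}]' -1
python3 - <<'E'
from h import *
w=snap('wrist','w7.png');s=snap('scene','s7.png');crop('s7.png','s7c.png',230,60,350,150);t=snap('top','t7.png');crop('t7.png','t7c.png',260,140,440,260)
print(bot.get_obs()['ft_force'],bot.get_obs()['eef_pos'])
F=[];
for i in range(4):
  bot.camera('top');F.append(bot.get_obs()['ft_force'])
print(np.round(F,2))
E
```

```text
clock: 7.0
eef_pos: [0.53, -0.3009, 0.3397]
tool_rot: [1.0, 0.0, -0.0, -0.0]
ft_force: [-0.9, -0.2, -6.4]
grip_width: 0.0352
scale 6.666666666666667
scale 4.444444444444445
[-0.57843762 -0.54484626 -5.60070573] [ 0.5293658  -0.30069729  0.3386588 ]
[[-0.12  0.78 -5.23]
 [-0.53 -0.51 -6.78]
 [-0.45  0.05 -5.74]
 [ 0.32  0.61 -5.52]]
```

View pics/w7.png

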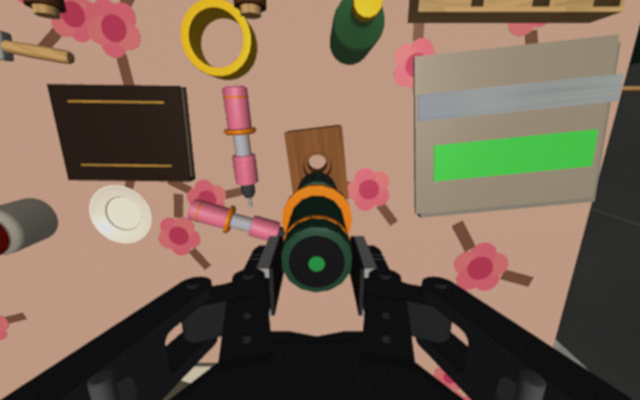

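View pics/s7c.png

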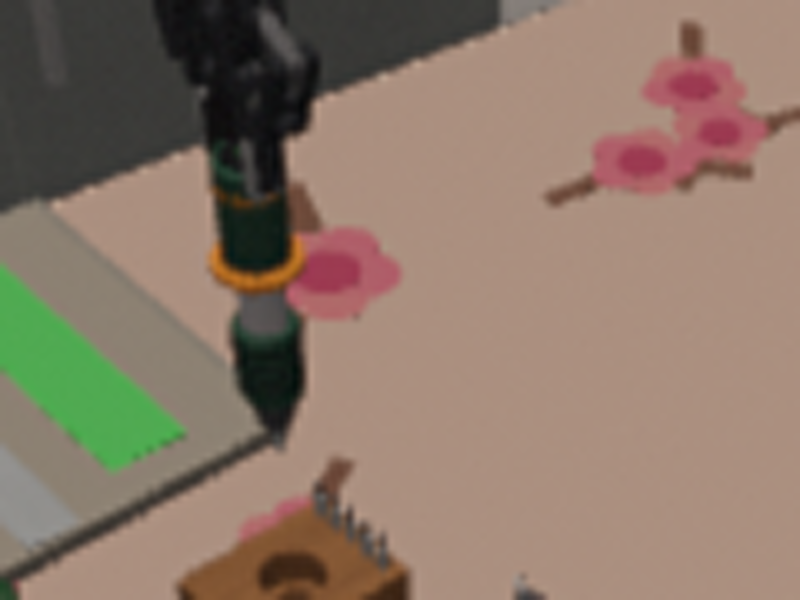

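View pics/t7c.png

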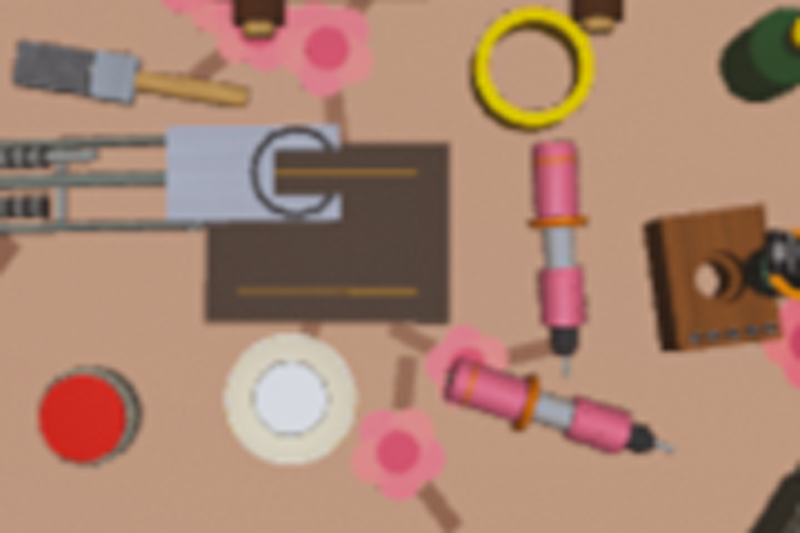

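Run:
```python
from h import *
crop('t7.png','t8a.png',295,155,350,195); crop('s7.png','s8a.png',280,145,360,205)
```

```text
scale 14.545454545454545
scale 10.0
```

View pics/t8a.png

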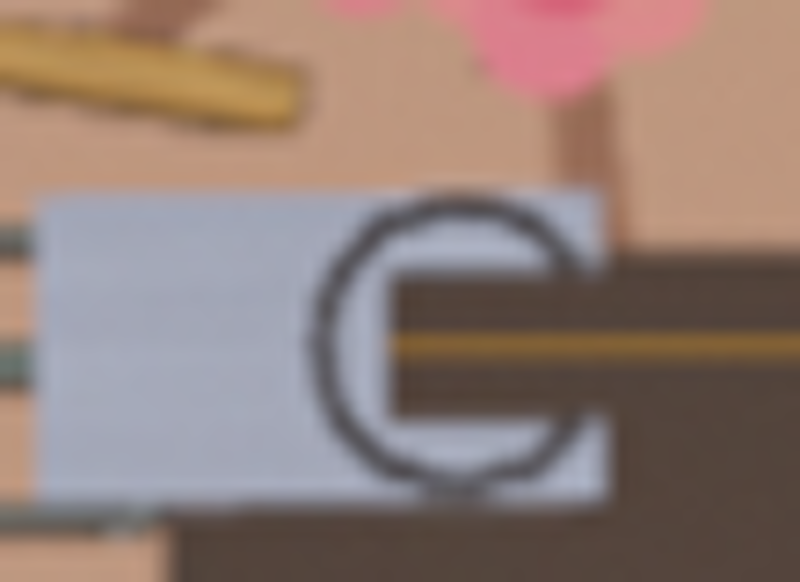

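View pics/s8a.png

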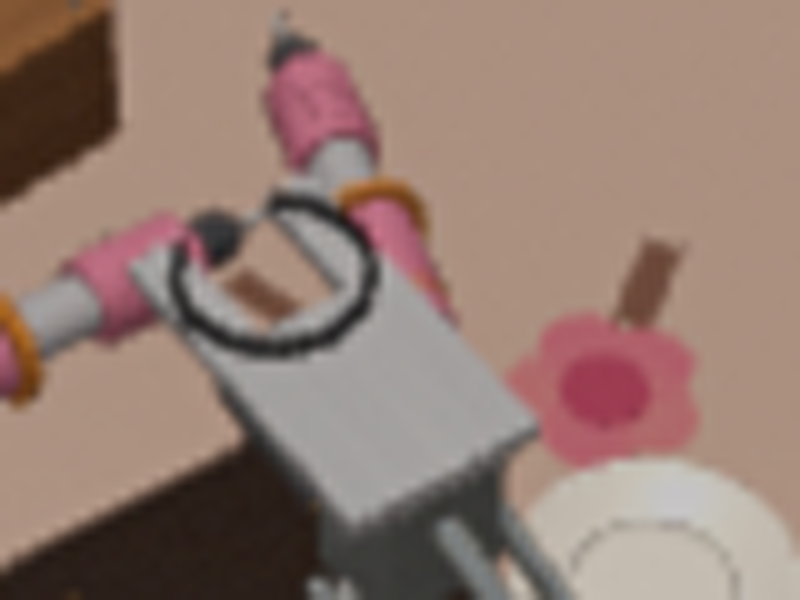

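Run:
```python
from h import *
t=bot.camera('top');s=bot.camera('scene')
T=lambda x,y:(295+(x+.5)/14.5455-.5,155+(y+.5)/14.5455-.5)
S=lambda x,y:(280+(x+.5)/10-.5,145+(y+.5)/10-.5)
print('top plate',atz(t,*T(463,343),.285),'ring',atz(t,*T(460,345.5),.2875))
print('scene ring',atz(s,*S(274,274),.2875))
for c in [(40,193),(606,190),(40,500),(608,505)]: print('plate corner',atz(t,*T(*c),.285).round(4))
for c in [(540,430),(355,520),(135,262)]: print('sc corner',atz(s,*S(*c),.285).round(4))
# consistency: triangulate
def tri(a,b):
    (e1,d1),(e2,d2)=a,b
    A=np.stack([d1,-d2],1);x,*_=np.linalg.lstsq(A,e2-e1,rcond=None);p,q=e1+d1*x[0],e2+d2*x[1];return (p+q)/2,np.linalg.norm(p-q)
print(tri(ray(t,*T(462,344.5)),ray(s,*S(274,274))))
print(bot.get_obs()['ft_force'])
```

```text
top plate [0.59671935 0.04085833 0.285     ] ring [0.59594191 0.04151303 0.2875    ]
scene ring [0.59782235 0.04386073 0.2875    ]
plate corner [0.6297 0.1301 0.285 ]
plate corner [0.6289 0.0102 0.285 ]
plate corner [0.5645 0.1306 0.285 ]
plate corner [0.562  0.0106 0.285 ]
sc corner [0.5664 0.1354 0.285 ]
sc corner [0.6294 0.132  0.285 ]
sc corner [0.6284 0.0145 0.285 ]
(array([0.59633381, 0.04120027, 0.28403971]), np.float64(0.0004258059587594093))
[-0.62723429  0.40220732 -5.32190962]
```

```bash
python3 -m handwheel '[{"dx":0.24,"dy":-0.5,"dz":0,"ax":0,"ay":0,"az":0},{"dx":0.24,"dy":-1,"dz":0,"ax":0,"ay":0,"az":0},{"dx":0.24,"dy":-1,"dz":0,"ax":0,"ay":0,"az":0},{"dx":0.24,"dy":-1,"dz":0,"ax":0,"ay":0,"az":0},{"dx":0.24,"dy":-1,"dz":0,"ax":0,"ay":0,"az":0},{"dx":0.24,"dy":-1,"dz":0,"ax":0,"ay":0,"az":0},{"dx":0.24,"dy":-1,"dz":0,"ax":0,"ay":0,"az":0},{"dx":0.24,"dy":-1,"dz":0,"ax":0,"ay":0,"az":0},{"dx":0.24,"dy":-1,"dz":0,"ax":0,"ay":0,"az":0},{"dx":0.24,"dy":-1,"dz":0,"ax":0,"ay":0,"az":0},{"dx":0.28,"dy":-0.9,"dz":0,"ax":0,"ay":0,"az":0},{"dx":0,"dy":-0.2,"dz":0,"ax":0,"ay":0,"az":0}]' -1
python3 -m handwheel '[{"dx":0,"dy":0,"dz":0,"ax":0,"ay":0,"az":0},{"dx":0,"dy":0,"dz":0,"ax":0,"ay":0,"az":0},{"dx":0,"dy":0,"dz":0,"ax":0,"ay":0,"az":0}]' -1
python3 - <<'E'
from h import *
w=snap('wrist','w9.png');s=snap('scene','s9.png');crop('s9.png','s9c.png',270,120,370,195);t=snap('top','t9.png');crop('t9.png','t9c.png',290,150,370,210)
print(bot.get_obs()['ft_force'],bot.get_obs()['eef_pos'])
E
```

```text
clock: 8.65
eef_pos: [0.5977, -0.0322, 0.3401]
tool_rot: [1.0, 0.002, 0.0, -0.001]
ft_force: [-0.5, -0.0, -6.2]
grip_width: 0.0352
clock: 8.95
eef_pos: [0.5968, -0.0369, 0.3405]
tool_rot: [1.0, -0.001, 0.0, 0.0]
ft_force: [0.2, 0.2, -5.4]
grip_width: 0.0347
scale 8.0
scale 10.0
[ 0.0144672  -0.59295363 -5.16354474] [ 0.59676495 -0.03690594  0.3404875 ]
```

View pics/w9.png

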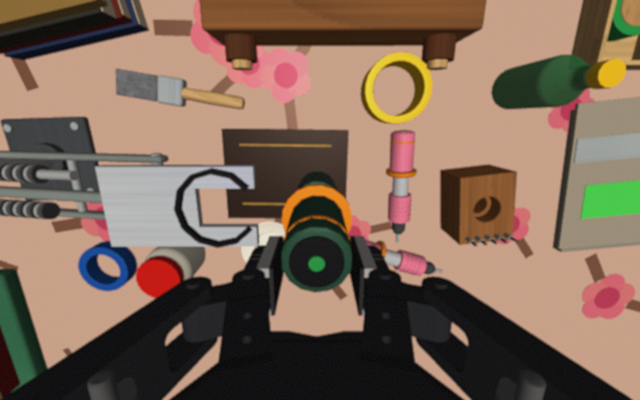

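View pics/s9c.png

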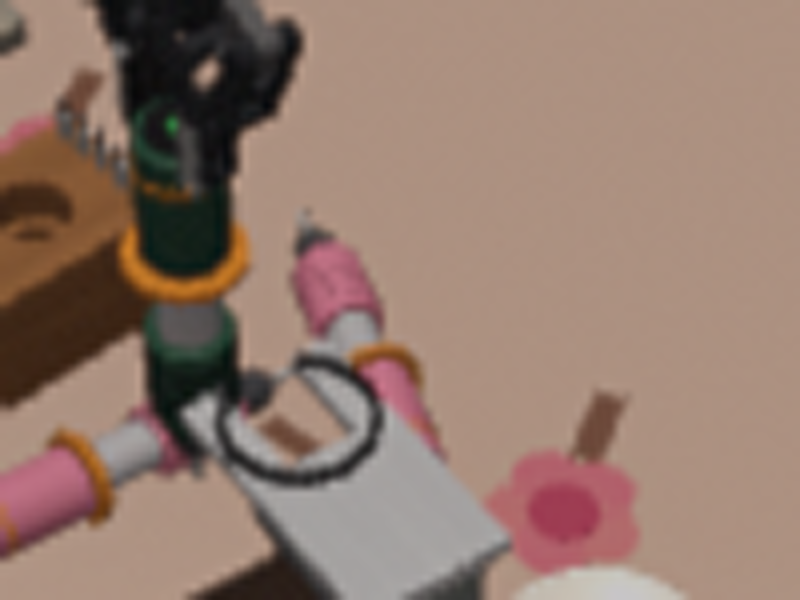

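View pics/t9c.png

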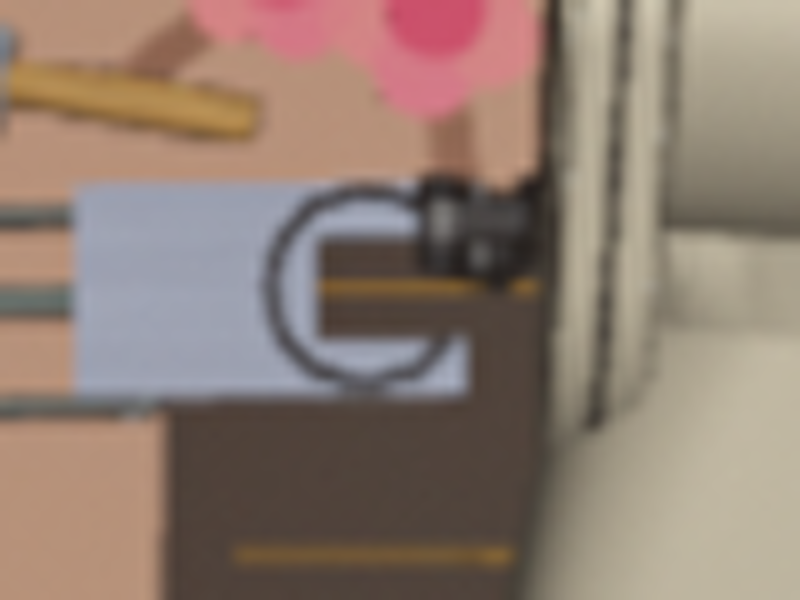

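Run:
```python
from h import *
w=bot.camera('wrist');s=bot.camera('scene');o=bot.get_obs();e=o['eef_pos'];print(e)
c=lambda dz,dx=0:e+np.array([dx,0,dz])
for n,X in [('drilltop',c(.032)),('collarbot',c(-.038)),('collarbot+5x',c(-.038,.005)),('seat',[.597,.042,.2875]),('seat+5x',[.602,.042,.2875]),('seat+5z',[.597,.042,.2925])]:
  print(n,'w',proj(w,X).round(1),'s9c',((proj(s,X)-[270,120])*8).round(0))
crop('w9.png','w9a.png',160,140,380,300);
```

```text
[ 0.59686299 -0.03668509  0.34042417]
drilltop w [316.6 262. ] s9c [172. 124.]
collarbot w [316.5 216.5] s9c [180. 258.]
collarbot+5x w [316.5 210. ] s9c [169. 263.]
seat w [215.8 210.3] s9c [295. 412.]
seat+5x w [215.2 204.2] s9c [284. 417.]
seat+5z w [213.7 212.3] s9c [294. 403.]
scale 3.6363636363636362
```

View pics/w9a.png

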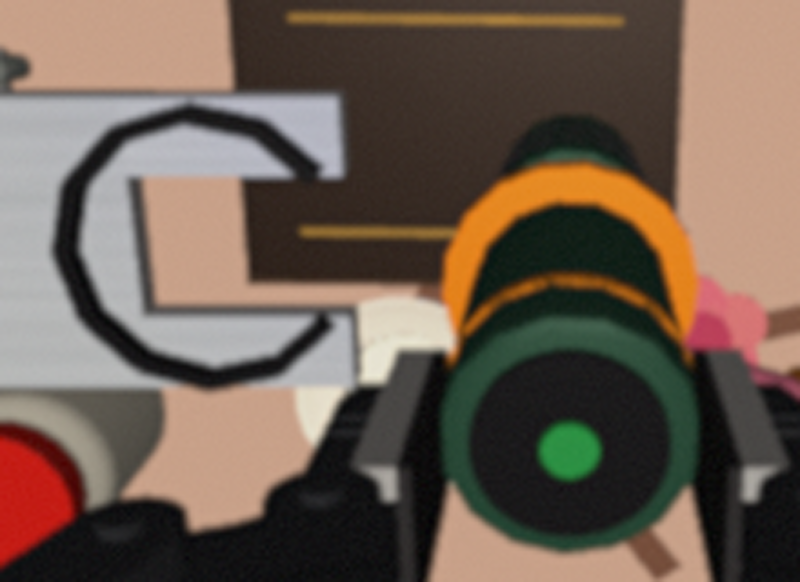

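```bash
python3 -m handwheel '[{"dx":0.03,"dy":-0.35,"dz":0,"ax":0,"ay":0,"az":0},{"dx":0,"dy":-0.35,"dz":0,"ax":0,"ay":0,"az":0},{"dx":0,"dy":-0.35,"dz":0,"ax":0,"ay":0,"az":0},{"dx":0,"dy":-0.35,"dz":0,"ax":0,"ay":0,"az":0},{"dx":0,"dy":-0.35,"dz":0,"ax":0,"ay":0,"az":0},{"dx":0,"dy":-0.35,"dz":0,"ax":0,"ay":0,"az":0},{"dx":0,"dy":-0.35,"dz":0,"ax":0,"ay":0,"az":0},{"dx":0,"dy":-0.35,"dz":0,"ax":0,"ay":0,"az":0},{"dx":0,"dy":-0.35,"dz":0,"ax":0,"ay":0,"az":0},{"dx":0,"dy":0,"dz":0,"ax":0,"ay":0,"az":0},{"dx":0,"dy":0,"dz":0,"ax":0,"ay":0,"az":0},{"dx":0,"dy":0,"dz":0,"ax":0,"ay":0,"az":0}]' -1
python3 - <<'E'
from h import *
w=snap('wrist','w10.png');s=snap('scene','s10.png');crop('s10.png','s10c.png',270,120,370,195);crop('w10.png','w10a.png',160,100,480,300)
o=bot.get_obs();e=o['eef_pos']
print(o['ft_force'],e)
for n,X in [('collarbot',e-[0,0,.038]),('seat',[.597,.042,.2875])]:
  print(n,'w10a',((proj(w,X)-[160,100])*2.5).round(1),'s10c',((proj(s,X)-[270,120])*8).round(0))
E
```

```text
clock: 10.4
eef_pos: [0.5975, 0.0235, 0.3406]
tool_rot: [1.0, 0.016, -0.0, -0.008]
ft_force: [-0.1, -0.1, -5.5]
grip_width: 0.0348
scale 8.0
scale 2.5
[-0.00970183 -0.7681956  -5.61231969] [0.5974806  0.02354195 0.34064565]
collarbot w10a [393.9 291.6] s10c [265. 355.]
seat w10a [335.5 275.2] s10c [295. 412.]
```

View pics/w10a.png

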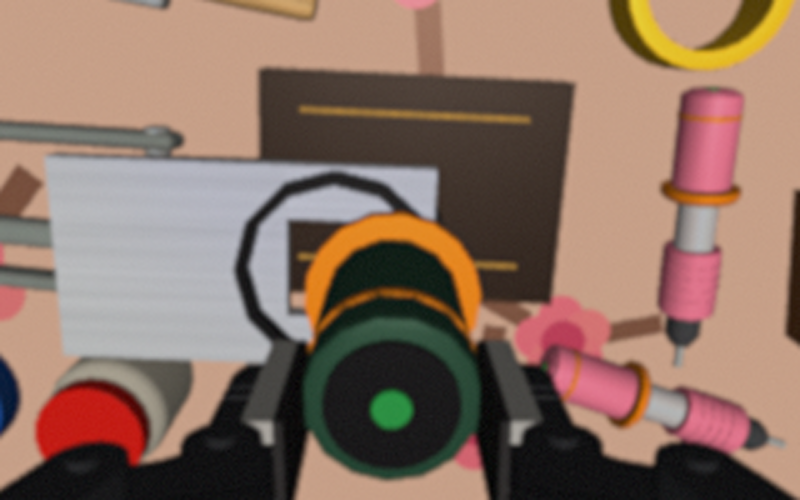

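View pics/s10c.png

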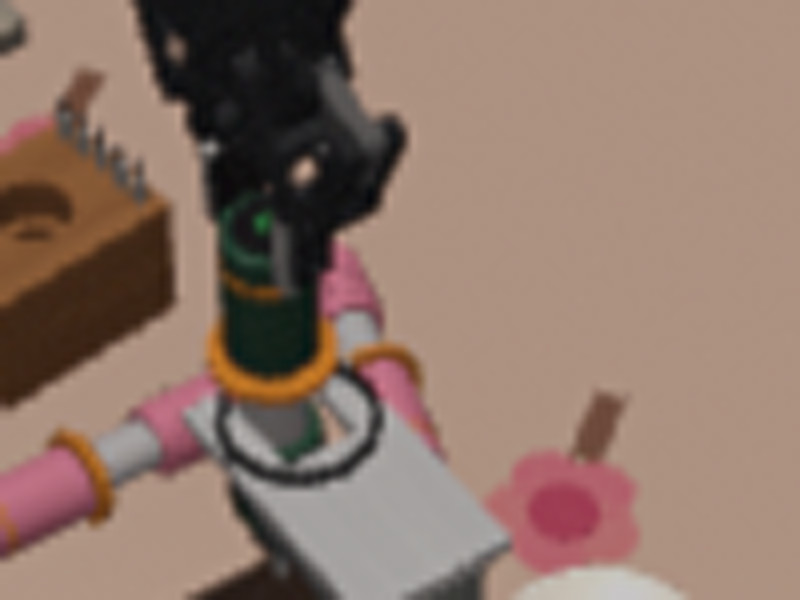

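Run:
```python
from h import *
o=bot.get_obs()
for k in o: print(k,np.round(o[k],4))
print(Ro.from_quat(o['tool_rot']).as_matrix().round(4))
```

```text
clock 10.5
joint_pos [0.031  0.451  0.6404 1.7602 0.0154 3.1406]
joint_vel [ 0.0006 -0.0005 -0.0005 -0.0008 -0.0004  0.0003]
tau [ 4.78000e-02 -5.05195e+01  2.74500e+01  5.40000e-03  8.39000e-02
  0.00000e+00]
eef_pos [0.5975 0.0235 0.3406]
tool_rot [ 9.998e-01  1.600e-02 -1.000e-04 -7.700e-03]
ft_force [-0.0097 -0.7682 -5.6123]
ft_torque [-0.0354  0.0094 -0.0366]
grip_width 0.035
[[ 9.995e-01  3.200e-02 -5.000e-04]
 [ 3.200e-02 -9.994e-01  1.540e-02]
 [ 0.000e+00 -1.540e-02 -9.999e-01]]
```

```bash
python3 -m handwheel '[{"dx":0,"dy":0,"dz":0,"ax":-0.1,"ay":0,"az":-0.3},{"dx":0,"dy":0,"dz":0,"ax":0,"ay":0,"az":-0.6},{"dx":0,"dy":0,"dz":0,"ax":0,"ay":0,"az":-0.6},{"dx":0,"dy":0,"dz":0,"ax":0,"ay":0,"az":-0.6},{"dx":0,"dy":0,"dz":0,"ax":0,"ay":0,"az":-0.6},{"dx":0,"dy":0,"dz":0,"ax":0,"ay":0,"az":-0.6},{"dx":0,"dy":0,"dz":0,"ax":0,"ay":0,"az":0},{"dx":0,"dy":0,"dz":0,"ax":0,"ay":0,"az":0}]' -1
cat >> h.py <<'E'
def st():
    o=bot.get_obs();print('t',round(float(o['clock']),2),'e',np.round(o['eef_pos'],4),'F',np.round(o['ft_force'],2),'M',np.round(o['ft_torque'],3),'j',np.round(o['joint_pos'],3))
    R=Ro.from_quat(o['tool_rot']).as_matrix();print('tilt axis z',R[:,2].round(4),'xdir',R[:,0].round(4));return o['eef_pos'],R
def units(v):  # world displacement -> tool units
    e,R=st();print('units dx dy dz',(R.T@np.array(v)/.025).round(3))
E
python3 -c "
from h import *
e,R=st();g=np.array([.597,.042,e[2]]);units(g-e)"
```

```text
clock: 11.3
eef_pos: [0.5975, 0.0237, 0.3406]
tool_rot: [0.966, 0.26, 0.0, -0.0]
ft_force: [1.1, 0.1, -5.5]
grip_width: 0.0351
t 11.3 e [0.5975 0.0237 0.3406] F [ 1.13  0.14 -5.51] M [ 0.026 -0.06   0.007] j [0.039 0.451 0.64  1.76  0.    2.656]
tilt axis z [ 3.e-04  5.e-04 -1.e+00] xdir [8.651e-01 5.015e-01 5.000e-04]
t 11.3 e [0.5975 0.0237 0.3406] F [ 1.13  0.14 -5.51] M [ 0.026 -0.06   0.007] j [0.039 0.451 0.64  1.76  0.    2.656]
tilt axis z [ 3.e-04  5.e-04 -1.e+00] xdir [8.651e-01 5.015e-01 5.000e-04]
units dx dy dz [ 0.351 -0.643  0.   ]
```

```bash
python3 -m handwheel '[{"dx":0.09,"dy":-0.16,"dz":0,"ax":0,"ay":0,"az":0},{"dx":0.09,"dy":-0.16,"dz":0,"ax":0,"ay":0,"az":0},{"dx":0.09,"dy":-0.16,"dz":0,"ax":0,"ay":0,"az":0},{"dx":0.08,"dy":-0.16,"dz":0,"ax":0,"ay":0,"az":0},{"dx":0,"dy":0,"dz":0,"ax":0,"ay":0,"az":0},{"dx":0,"dy":0,"dz":0,"ax":0,"ay":0,"az":0},{"dx":0,"dy":0,"dz":0,"ax":0,"ay":0,"az":0}]' -1
python3 - <<'E'
from h import *
w=snap('wrist','w11.png');s=snap('scene','s11.png');crop('s11.png','s11c.png',270,120,370,195);crop('w11.png','w11a.png',160,100,480,300)
e,R=st()
for n,X in [('collarbot',e-[0,0,.038]),('seat',[.597,.042,.2875])]:
  print(n,'w11a',((proj(w,X)-[160,100])*2.5).round(1),'s11c',((proj(s,X)-[270,120])*8).round(0))
E
```

```text
clock: 12.0
eef_pos: [0.5969, 0.042, 0.3407]
tool_rot: [0.965, 0.261, 0.0, -0.0]
ft_force: [-0.8, 1.1, -6.6]
grip_width: 0.0355
scale 8.0
scale 2.5
t 12.1 e [0.597  0.0418 0.3406] F [ 0.62  0.09 -5.56] M [ 0.04  -0.022 -0.028] j [0.07  0.452 0.642 1.76  0.    2.684]
tilt axis z [ 3.e-04  3.e-04 -1.e+00] xdir [8.642e-01 5.031e-01 4.000e-04]
collarbot w11a [391.3 291.9] s11c [294. 384.]
seat w11a [390.8 276. ] s11c [295. 412.]
```

View pics/w11a.png

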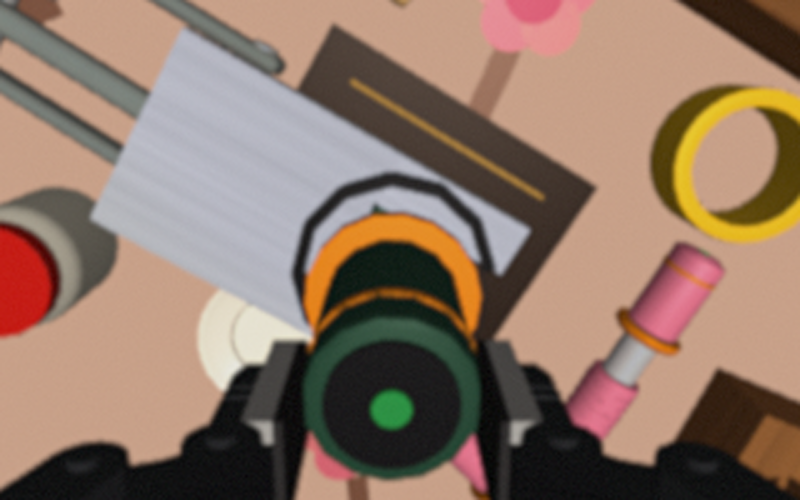

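View pics/s11c.png

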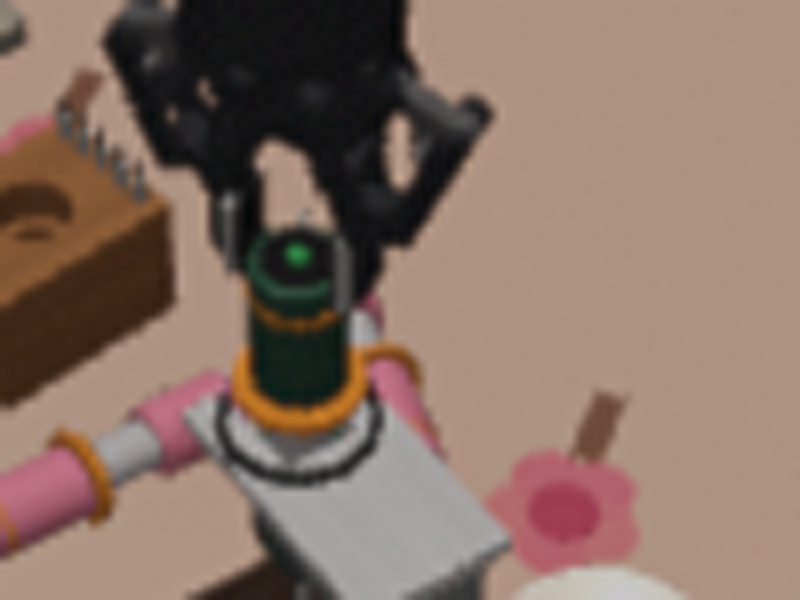

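```bash
cat >> h.py <<'E'
def ff(n=8):
    F=[];E=[]
    for i in range(n): bot.camera('top');o=bot.get_obs();F.append(o['ft_force']);E.append(o['eef_pos'])
    print('Favg',np.mean(F,0).round(2),'sd',np.std(F,0).round(2),'e',np.mean(E,0).round(4))
E
python3 -c "
from h import *
ff()"
python3 -m handwheel '[{"dx":0,"dy":0,"dz":0.12,"ax":0,"ay":0,"az":0},{"dx":0,"dy":0,"dz":0.12,"ax":0,"ay":0,"az":0},{"dx":0,"dy":0,"dz":0.12,"ax":0,"ay":0,"az":0},{"dx":0,"dy":0,"dz":0.12,"ax":0,"ay":0,"az":0},{"dx":0,"dy":0,"dz":0.12,"ax":0,"ay":0,"az":0},{"dx":0,"dy":0,"dz":0,"ax":0,"ay":0,"az":0},{"dx":0,"dy":0,"dz":0,"ax":0,"ay":0,"az":0}]' -1
python3 - <<'E'
from h import *
ff(6)
w=snap('wrist','w12.png');s=snap('scene','s12.png');crop('s12.png','s12c.png',270,120,370,195);crop('w12.png','w12a.png',240,140,400,260)
st()
E
```

```text
Favg [-0.05  0.07 -5.72] sd [0.52 0.17 0.33] e [0.597  0.0419 0.3406]
clock: 13.2
eef_pos: [0.5969, 0.042, 0.3255]
tool_rot: [0.965, 0.261, 0.0, -0.0]
ft_force: [-0.5, -0.2, -6.4]
grip_width: 0.0351
Favg [-0.19 -0.03 -5.57] sd [0.43 0.38 0.49] e [0.5971 0.0421 0.3258]
scale 8.0
scale 5.0
t 13.6 e [0.597  0.042  0.3257] F [-0.55 -0.71 -5.95] M [ 0.011 -0.032 -0.02 ] j [0.07  0.445 0.592 1.718 0.    2.684]
tilt axis z [ 4.e-04  4.e-04 -1.e+00] xdir [8.641e-01 5.033e-01 6.000e-04]
```

View pics/w12a.png

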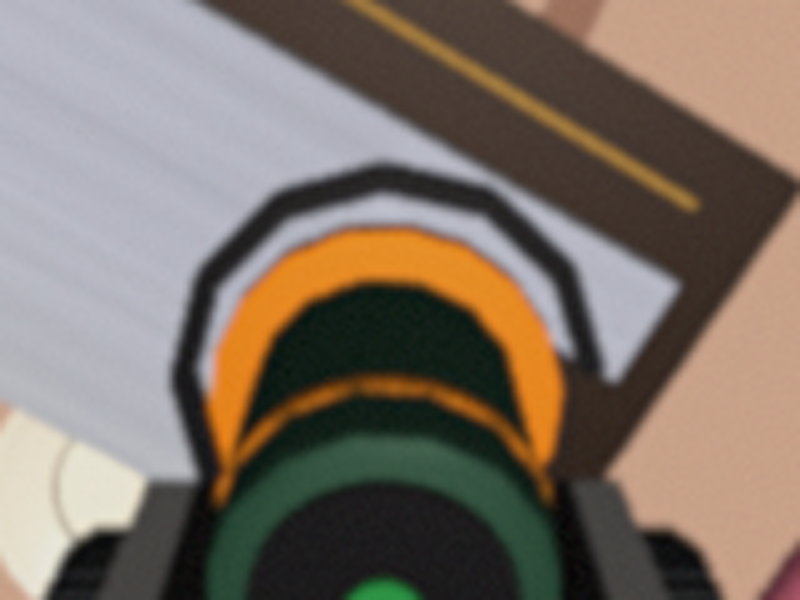

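View pics/s12c.png

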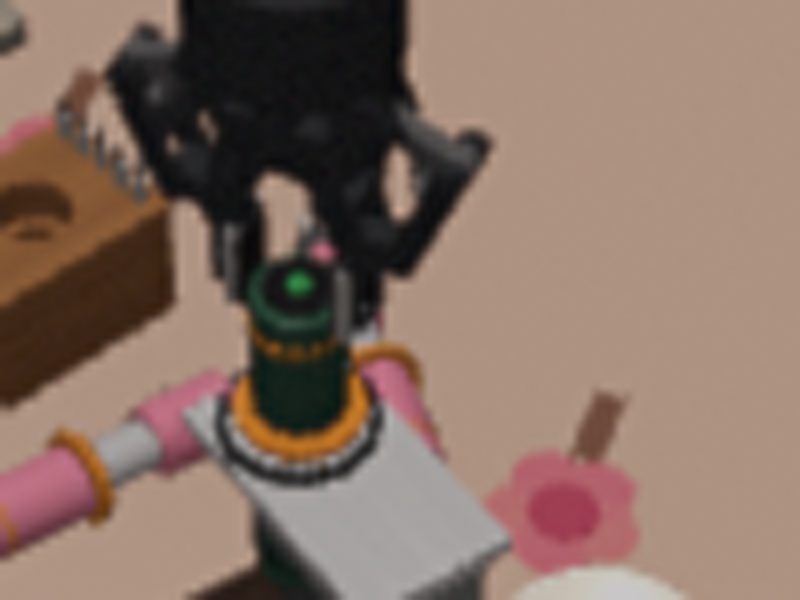

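Run:
```python
from h import *
w=bot.camera('wrist');e,R=st();x=R[:,0]
f=lambda X:((proj(w,X)-[240,140])*5).round(0)
for zc in (.2877,.2857,.2837):
  print(zc,'collar top far',f(np.array([e[0],e[1],zc+.008])+.025*x),'lateral',f(np.array([e[0],e[1],zc+.008])+.025*R[:,1]))
for d in (-.002,0,.002): print(d,'rim inner far',f(np.array([e[0],e[1],.290])+(.027+d)*x),'outer',f(np.array([e[0],e[1],.290])+(.029+d)*x))
```

```text
t 13.65 e [0.597  0.0421 0.3257] F [ 0.13  0.33 -6.36] M [ 0.019 -0.018 -0.015] j [0.07  0.445 0.592 1.718 0.    2.684]
tilt axis z [ 5.e-04  5.e-04 -1.e+00] xdir [8.641e-01 5.033e-01 7.000e-04]
0.2877 collar top far [382. 230.] lateral [559. 402.]
0.2857 collar top far [382. 226.] lateral [557. 397.]
0.2837 collar top far [382. 223.] lateral [555. 393.]
-0.002 rim inner far [382. 221.] outer [382. 207.]
0 rim inner far [382. 207.] outer [382. 193.]
0.002 rim inner far [382. 193.] outer [382. 178.]
```

Run:
```python
from h import *
s=bot.camera('scene');e,R=st()
a=np.linspace(0,6.283,200);C=np.stack([np.cos(a),np.sin(a),0*a],1)
def ext(c,r,n):
  P=np.array([(proj(s,np.array(c)+r*k)-[270,120])*8 for k in C]);print(n,'L%.0f R%.0f T%.0f B%.0f'%(P[:,0].min(),P[:,0].max(),P[:,1].min(),P[:,1].max()))
ext([e[0],e[1],.2877],.022,'collar bot');ext([e[0],e[1],.2957],.025,'collar top')
for dx,dy in [(0,0),(.002,0),(0,.002),(.002,.0013)]:
  ext([e[0]+dx,e[1]+dy,.290],.031,('rim',dx,dy));ext([e[0]+dx,e[1]+dy,.290],.027,('rim in',dx,dy))
crop('s12.png','s12d.png',290,160,325,185)
```

```text
t 13.7 e [0.597  0.042  0.3257] F [ 0.19 -0.86 -5.23] M [-0.026  0.017 -0.004] j [0.07  0.445 0.592 1.718 0.    2.684]
tilt axis z [ 4.e-04  5.e-04 -1.e+00] xdir [8.641e-01 5.033e-01 6.000e-04]
collar bot L236 R353 T367 B456
collar top L227 R362 T347 B448
('rim', 0, 0) L212 R378 T346 B471
('rim in', 0, 0) L222 R367 T354 B463
('rim', 0.002, 0) L207 R373 T348 B473
('rim in', 0.002, 0) L218 R362 T356 B465
('rim', 0, 0.002) L214 R381 T349 B474
('rim in', 0, 0.002) L225 R370 T357 B466
('rim', 0.002, 0.0013) L209 R375 T350 B475
('rim in', 0.002, 0.0013) L220 R364 T358 B467
scale 22.857142857142858
```

View pics/s12d.png

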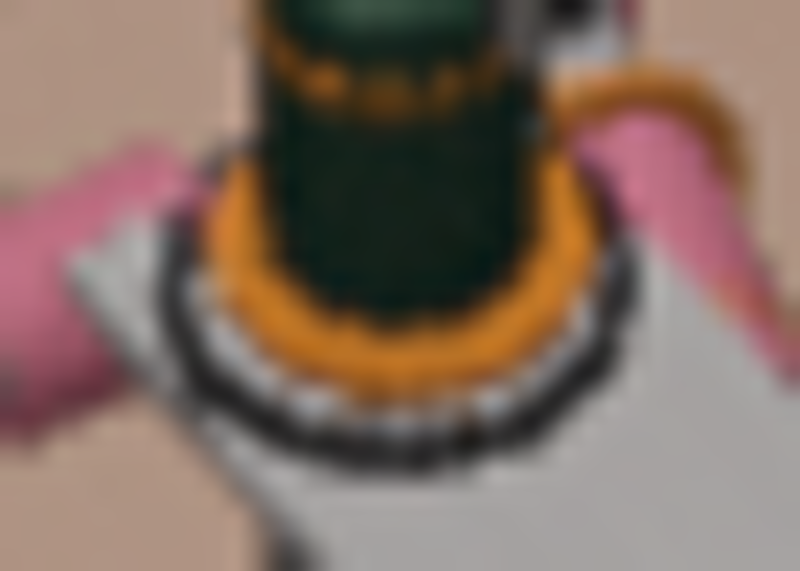

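```bash
python3 -m handwheel '[{"dx":0.09,"dy":0,"dz":0,"ax":0,"ay":0,"az":0},{"dx":0,"dy":0,"dz":0.06,"ax":0,"ay":0,"az":0},{"dx":0,"dy":0,"dz":0.06,"ax":0,"ay":0,"az":0},{"dx":0,"dy":0,"dz":0,"ax":0,"ay":0,"az":0},{"dx":0,"dy":0,"dz":0,"ax":0,"ay":0,"az":0},{"dx":0,"dy":0,"dz":0,"ax":0,"ay":0,"az":0}]' -1
python3 - <<'E'
from h import *
ff(6)
w=snap('wrist','w13.png');s=snap('scene','s13.png');crop('s13.png','s13d.png',290,160,325,185);crop('w13.png','w13a.png',240,140,400,260)
st()
E
```

```text
clock: 14.3
eef_pos: [0.5989, 0.0432, 0.3226]
tool_rot: [0.965, 0.261, 0.0, -0.0]
ft_force: [0.3, -0.5, -5.7]
grip_width: 0.035
Favg [-0.01  0.09 -4.81] sd [0.42 0.39 0.39] e [0.5989 0.0432 0.3226]
scale 22.857142857142858
scale 5.0
t 14.7 e [0.5989 0.0432 0.3226] F [-0.26 -0.31 -4.19] M [-0.018 -0.015 -0.025] j [0.072 0.449 0.59  1.712 0.    2.686]
tilt axis z [ 3.e-04  5.e-04 -1.e+00] xdir [8.641e-01 5.033e-01 5.000e-04]
```

View pics/w13a.png

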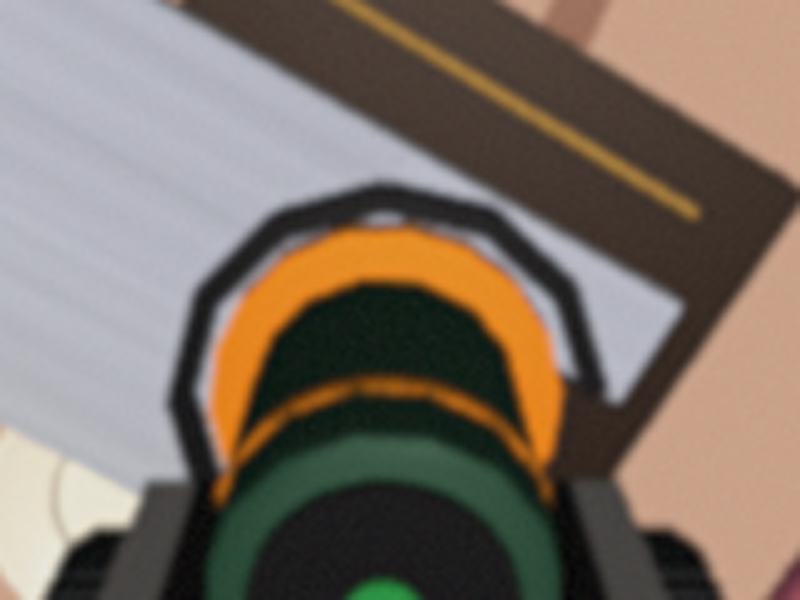

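View pics/s13d.png

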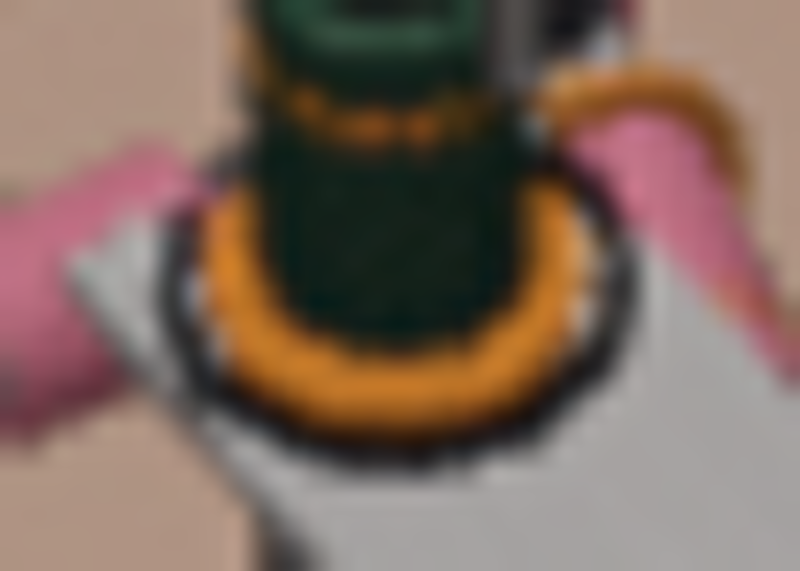

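```bash
python3 -m handwheel '[{"dx":-0.007,"dy":0.012,"dz":0.08,"ax":0,"ay":0,"az":0},{"dx":-0.007,"dy":0.012,"dz":0.08,"ax":0,"ay":0,"az":0},{"dx":-0.007,"dy":0.012,"dz":0.08,"ax":0,"ay":0,"az":0},{"dx":-0.007,"dy":0.012,"dz":0.08,"ax":0,"ay":0,"az":0},{"dx":-0.007,"dy":0.012,"dz":0.08,"ax":0,"ay":0,"az":0},{"dx":0,"dy":0,"dz":0,"ax":0,"ay":0,"az":0},{"dx":0,"dy":0,"dz":0,"ax":0,"ay":0,"az":0},{"dx":0,"dy":0,"dz":0,"ax":0,"ay":0,"az":0}]' -1
python3 - <<'E'
from h import *
ff(6)
w=snap('wrist','w14.png');s=snap('scene','s14.png');crop('s14.png','s14d.png',290,160,325,185);crop('w14.png','w14a.png',240,140,400,260)
st()
E
```

```text
clock: 15.5
eef_pos: [0.599, 0.0414, 0.3127]
tool_rot: [0.965, 0.261, 0.0, -0.0]
ft_force: [-0.7, -0.5, -3.4]
grip_width: 0.0351
Favg [ 0.06  0.07 -2.14] sd [0.37 0.28 0.57] e [0.599  0.0414 0.3127]
scale 22.857142857142858
scale 5.0
t 15.9 e [0.599  0.0414 0.3127] F [ 0.3  -0.3  -1.67] M [-0.038  0.014  0.018] j [0.069 0.445 0.558 1.684 0.    2.683]
tilt axis z [ 5.e-04  4.e-04 -1.e+00] xdir [8.641e-01 5.033e-01 6.000e-04]
```

View pics/w14a.png

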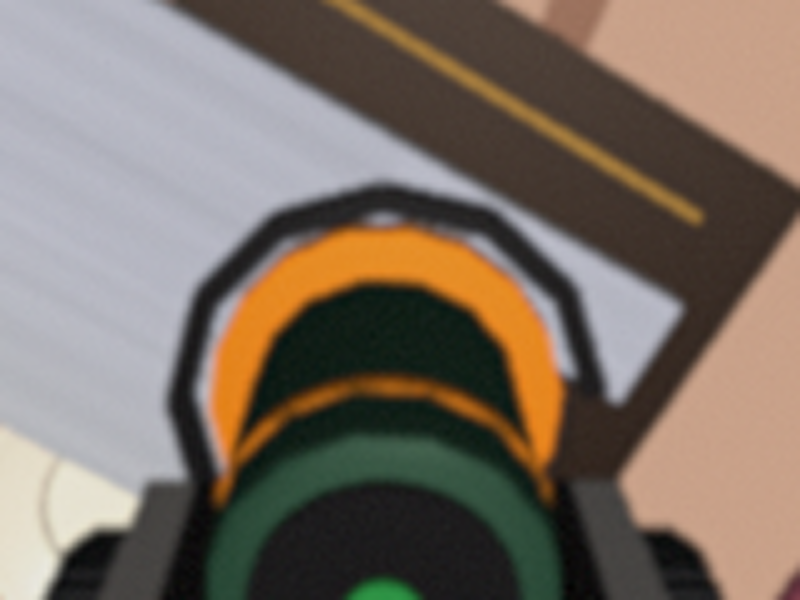

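View pics/s14d.png

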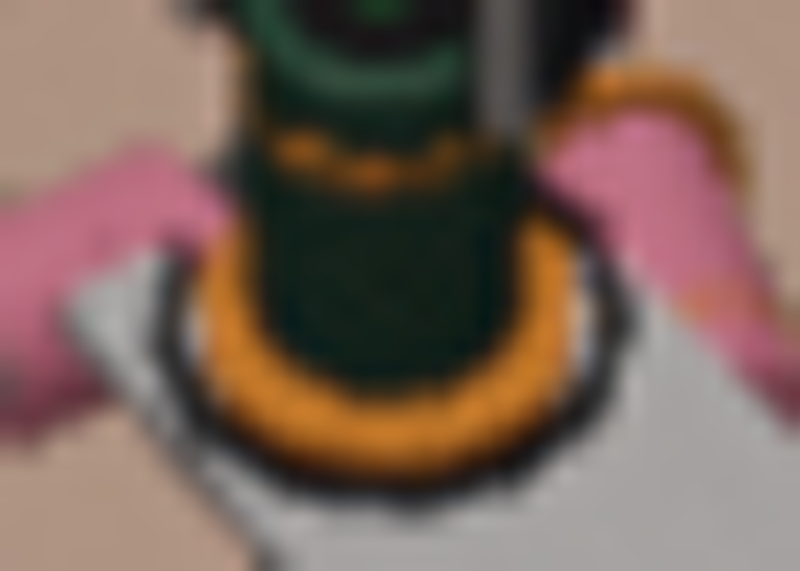

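```bash
python3 -m handwheel '[{"dx":-0.006,"dy":0.01,"dz":0.08,"ax":0,"ay":0,"az":0},{"dx":-0.006,"dy":0.01,"dz":0.08,"ax":0,"ay":0,"az":0},{"dx":-0.006,"dy":0.01,"dz":0.08,"ax":0,"ay":0,"az":0},{"dx":-0.006,"dy":0.01,"dz":0.08,"ax":0,"ay":0,"az":0},{"dx":-0.006,"dy":0.01,"dz":0.08,"ax":0,"ay":0,"az":0},{"dx":-0.004,"dy":0.007,"dz":0.08,"ax":0,"ay":0,"az":0},{"dx":-0.004,"dy":0.007,"dz":0.08,"ax":0,"ay":0,"az":0},{"dx":-0.004,"dy":0.007,"dz":0.08,"ax":0,"ay":0,"az":0},{"dx":-0.004,"dy":0.007,"dz":0.08,"ax":0,"ay":0,"az":0},{"dx":-0.004,"dy":0.007,"dz":0.08,"ax":0,"ay":0,"az":0},{"dx":0,"dy":0,"dz":0,"ax":0,"ay":0,"az":0},{"dx":0,"dy":0,"dz":0,"ax":0,"ay":0,"az":0}]' -1
python3 - <<'E'
from h import *
ff(8)
w=snap('wrist','w15.png');crop('w15.png','w15a.png',240,140,400,260)
st()
E
```

```text
clock: 17.1
eef_pos: [0.599, 0.039, 0.2927]
tool_rot: [0.965, 0.261, 0.0, -0.0]
ft_force: [-0.5, 0.0, -1.3]
grip_width: 0.0351
Favg [ 0.33 -0.88 -1.18] sd [0.23 0.46 0.45] e [0.599  0.039  0.2928]
scale 5.0
t 17.55 e [0.599  0.039  0.2927] F [-0.59 -1.31 -1.75] M [-0.199  0.022 -0.02 ] j [0.065 0.439 0.498 1.629 0.    2.679]
tilt axis z [ 4.e-04  4.e-04 -1.e+00] xdir [8.641e-01 5.033e-01 6.000e-04]
```

View pics/w15a.png

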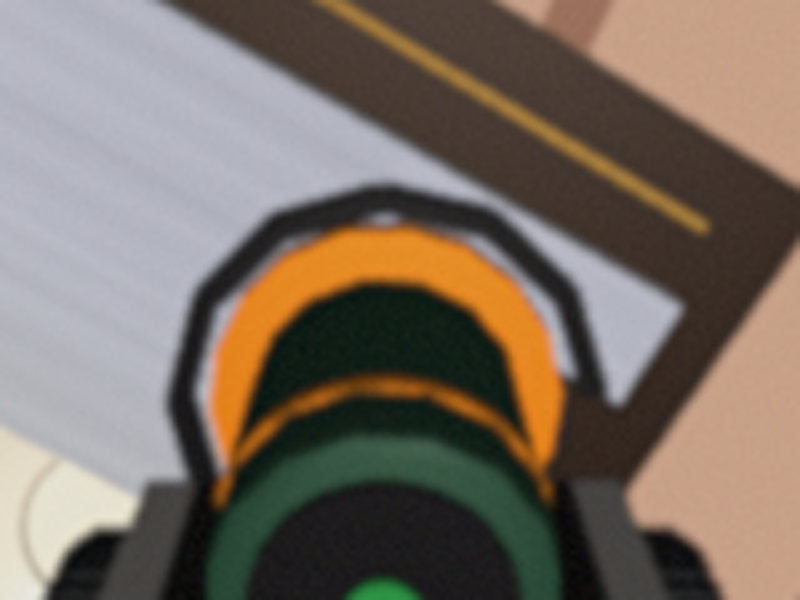

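```bash
python3 -m handwheel '[{"dx":-0.006,"dy":0.01,"dz":0.08,"ax":0,"ay":0,"az":0},{"dx":-0.006,"dy":0.01,"dz":0.08,"ax":0,"ay":0,"az":0},{"dx":-0.005,"dy":0.008,"dz":0.08,"ax":0,"ay":0,"az":0},{"dx":-0.004,"dy":0.007,"dz":0.08,"ax":0,"ay":0,"az":0},{"dx":-0.004,"dy":0.007,"dz":0.08,"ax":0,"ay":0,"az":0},{"dx":-0.003,"dy":0.005,"dz":0.08,"ax":0,"ay":0,"az":0},{"dx":-0.003,"dy":0.005,"dz":0.08,"ax":0,"ay":0,"az":0},{"dx":0,"dy":0,"dz":0,"ax":0,"ay":0,"az":0},{"dx":0,"dy":0,"dz":0,"ax":0,"ay":0,"az":0}]' -1
python3 - <<'E'
from h import *
ff(12)
w=snap('wrist','w16.png');crop('w16.png','w16a.png',240,140,400,260)
st()
E
```

```text
clock: 18.45
eef_pos: [0.5989, 0.0377, 0.2786]
tool_rot: [0.965, 0.261, 0.0, -0.0]
ft_force: [-0.3, 1.5, -0.3]
grip_width: 0.0349
Favg [-0.44  1.59 -0.37] sd [0.52 0.7  0.55] e [0.5989 0.0377 0.2787]
scale 5.0
t 19.1 e [0.5989 0.0377 0.2786] F [-1.36  2.27 -0.61] M [ 0.621  0.269 -0.035] j [6.200e-02 4.370e-01 4.590e-01 1.593e+00 1.000e-03 2.676e+00]
tilt axis z [ 2.e-04  8.e-04 -1.e+00] xdir [8.640e-01 5.034e-01 5.000e-04]
```

View pics/w16a.png

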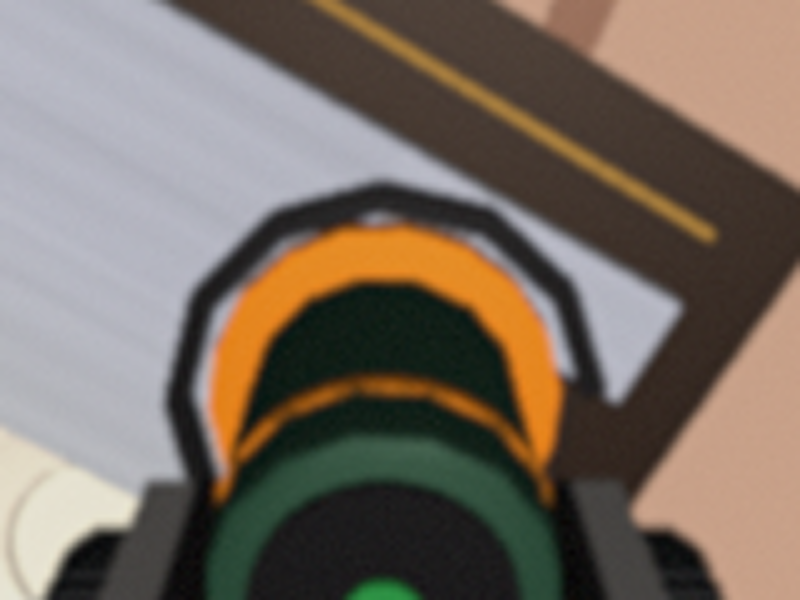

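```bash
python3 -m handwheel '[{"dx":0.002,"dy":-0.004,"dz":0.04,"ax":0,"ay":0,"az":0},{"dx":0.002,"dy":-0.004,"dz":0.04,"ax":0,"ay":0,"az":0},{"dx":0,"dy":0,"dz":0,"ax":0,"ay":0,"az":0},{"dx":0,"dy":0,"dz":0,"ax":0,"ay":0,"az":0}]' -1
python3 - <<'E'
from h import *
ff(20)
st()
E
```

```text
clock: 19.5
eef_pos: [0.5989, 0.0376, 0.2765]
tool_rot: [0.965, 0.261, 0.0, -0.0]
ft_force: [-0.3, 0.8, -0.8]
grip_width: 0.0352
Favg [-0.39  1.19 -0.44] sd [0.45 0.51 0.63] e [0.5989 0.0376 0.2767]
t 20.5 e [0.5989 0.0377 0.2767] F [-0.02  1.31 -0.53] M [0.346 0.192 0.016] j [0.063 0.437 0.454 1.587 0.    2.677]
tilt axis z [ 4.e-04  4.e-04 -1.e+00] xdir [8.641e-01 5.033e-01 5.000e-04]
```

```bash
python3 -m handwheel '[{"dx":0.004,"dy":-0.007,"dz":0.07,"ax":0,"ay":0,"az":0},{"dx":0.004,"dy":-0.007,"dz":0.07,"ax":0,"ay":0,"az":0},{"dx":0,"dy":0,"dz":0,"ax":0,"ay":0,"az":0},{"dx":0,"dy":0,"dz":0,"ax":0,"ay":0,"az":0}]' -1
python3 - <<'E'
from h import *
ff(20)
st()
s=snap('scene','s17.png');crop('s17.png','s17c.png',270,120,370,195)
E
```

```text
clock: 20.9
eef_pos: [0.599, 0.0377, 0.2731]
tool_rot: [0.965, 0.261, 0.0, 0.0]
ft_force: [-0.3, -0.9, -0.7]
grip_width: 0.0352
Favg [ 0.28 -1.59  0.06] sd [0.49 0.7  0.47] e [0.599  0.0379 0.2732]
t 21.9 e [0.599  0.0379 0.2732] F [ 0.6  -2.53 -0.24] M [-0.572 -0.178 -0.04 ] j [0.063 0.437 0.445 1.578 0.    2.677]
tilt axis z [ 5.e-04  1.e-04 -1.e+00] xdir [8.642e-01 5.032e-01 5.000e-04]
scale 8.0
```

View pics/s17c.png

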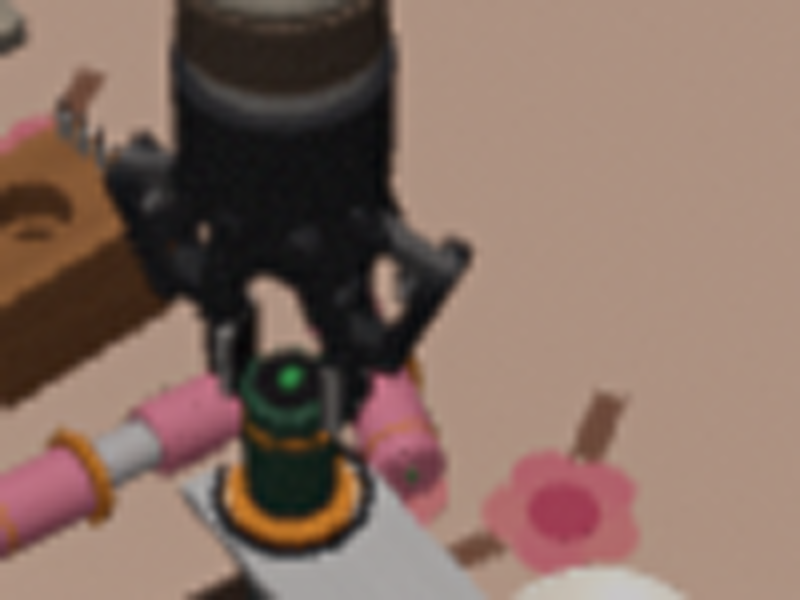

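```bash
python3 -m handwheel '[{"dx":-0.004,"dy":0.006,"dz":-0.04,"ax":0,"ay":0,"az":0},{"dx":0,"dy":0,"dz":0,"ax":0,"ay":0,"az":0},{"dx":0,"dy":0,"dz":0,"ax":0,"ay":0,"az":0}]' -1
python3 - <<'E'
from h import *
ff(16)
st()
E
```

```text
clock: 22.25
eef_pos: [0.5989, 0.0379, 0.2742]
tool_rot: [0.965, 0.261, 0.0, -0.0]
ft_force: [0.6, -1.9, 0.2]
grip_width: 0.0353
Favg [ 0.61 -2.17  0.03] sd [0.71 0.41 0.6 ] e [0.5989 0.0379 0.2741]
t 23.05 e [0.5989 0.0379 0.2741] F [-0.46 -1.77 -0.39] M [-0.539 -0.162 -0.037] j [0.063 0.437 0.447 1.581 0.    2.677]
tilt axis z [ 3.e-04  5.e-04 -1.e+00] xdir [8.641e-01 5.033e-01 5.000e-04]
```

```bash
python3 -m handwheel '[{"dx":-0.005,"dy":0.009,"dz":-0.02,"ax":0,"ay":0,"az":0},{"dx":0,"dy":0,"dz":0,"ax":0,"ay":0,"az":0},{"dx":0,"dy":0,"dz":0,"ax":0,"ay":0,"az":0}]' -1
python3 - <<'E'
from h import *
ff(16)
st()
w=snap('wrist','w18.png');crop('w18.png','w18a.png',240,140,400,260)
E
```

```text
clock: 23.35
eef_pos: [0.5988, 0.0378, 0.2747]
tool_rot: [0.965, 0.261, 0.0, -0.0]
ft_force: [0.8, -2.3, 0.3]
grip_width: 0.0351
Favg [ 0.29 -0.99 -0.15] sd [0.43 0.67 0.43] e [0.5988 0.0378 0.2746]
t 24.15 e [0.5988 0.0378 0.2746] F [-0.13 -0.46  0.02] M [-0.086  0.018 -0.   ] j [6.300e-02 4.370e-01 4.480e-01 1.582e+00 1.000e-03 2.677e+00]
tilt axis z [ 1.e-04  7.e-04 -1.e+00] xdir [8.641e-01 5.034e-01 5.000e-04]
scale 5.0
```

View pics/w18a.png

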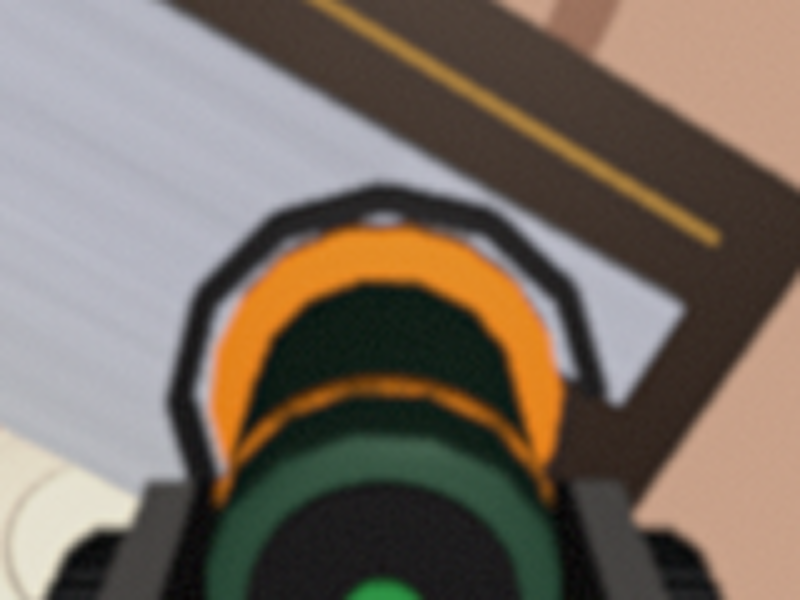

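```bash
python3 -m handwheel '[{"dx":0,"dy":0,"dz":0,"ax":0,"ay":0,"az":0},{"dx":0,"dy":0,"dz":0,"ax":0,"ay":0,"az":0},{"dx":0,"dy":0,"dz":0,"ax":0,"ay":0,"az":0},{"dx":0,"dy":0,"dz":0,"ax":0,"ay":0,"az":0},{"dx":0,"dy":0,"dz":0,"ax":0,"ay":0,"az":0}]' 0.15
python3 - <<'E'
from h import *
w=snap('wrist','w19.png');crop('w19.png','w19a.png',240,140,400,260)
ff(10);st()
w=snap('wrist','w20.png');crop('w20.png','w20a.png',240,140,400,260)
s=snap('scene','s20.png');crop('s20.png','s20c.png',270,120,370,195)
E
```

```text
clock: 24.7
eef_pos: [0.5989, 0.0377, 0.2747]
tool_rot: [0.965, 0.261, 0.0, -0.0]
ft_force: [-0.3, -0.1, 0.1]
grip_width: 0.0487
scale 5.0
Favg [ 0.05 -0.15  0.02] sd [0.45 0.46 0.43] e [0.5989 0.0377 0.2746]
t 25.25 e [0.5989 0.0377 0.2746] F [ 0.31 -0.51  0.49] M [0.06  0.013 0.003] j [0.063 0.437 0.448 1.582 0.    2.677]
tilt axis z [ 3.e-04  5.e-04 -1.e+00] xdir [8.641e-01 5.033e-01 5.000e-04]
scale 5.0
scale 8.0
```

View pics/w20a.png

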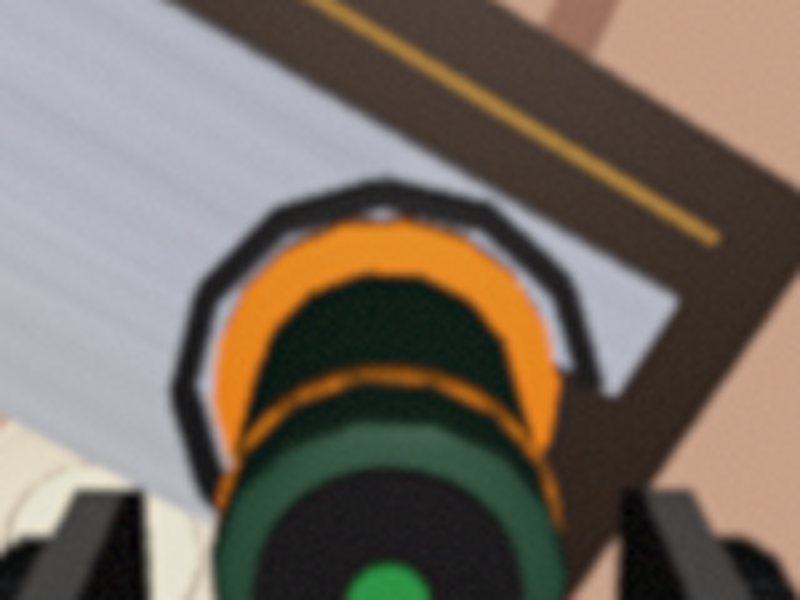

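View pics/s20c.png

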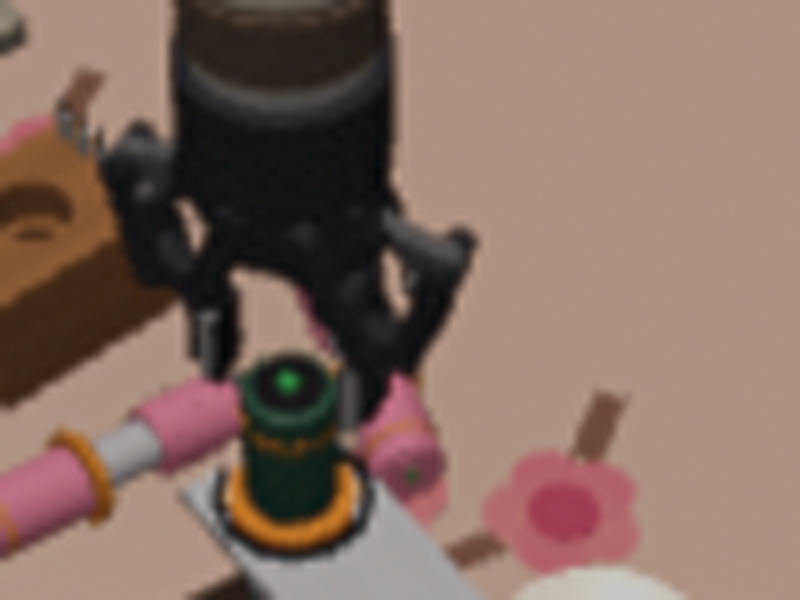

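```bash
python3 -m handwheel '[{"dx":0,"dy":0,"dz":0,"ax":0,"ay":0,"az":0},{"dx":0,"dy":0,"dz":0,"ax":0,"ay":0,"az":0},{"dx":0,"dy":0,"dz":0,"ax":0,"ay":0,"az":0},{"dx":0,"dy":0,"dz":-0.3,"ax":0,"ay":0,"az":0},{"dx":0,"dy":0,"dz":-0.5,"ax":0,"ay":0,"az":0},{"dx":0,"dy":0,"dz":-0.7,"ax":0,"ay":0,"az":0},{"dx":0,"dy":0,"dz":-0.8,"ax":0,"ay":0,"az":0},{"dx":0,"dy":0,"dz":-0.8,"ax":0,"ay":0,"az":0},{"dx":0,"dy":0,"dz":-0.8,"ax":0,"ay":0,"az":0},{"dx":0,"dy":0,"dz":-0.6,"ax":0,"ay":0,"az":0},{"dx":0,"dy":0,"dz":0,"ax":0,"ay":0,"az":0},{"dx":0,"dy":0,"dz":0,"ax":0,"ay":0,"az":0}]' 0.6
python3 - <<'E'
from h import *
st()
w=snap('wrist','w21.png');s=snap('scene','s21.png');crop('s21.png','s21c.png',270,120,370,195);ff(8);s=snap('scene','s22.png')
a=cv2.imread('pics/s21.png')[150:200,280:340].astype(float);b=cv2.imread('pics/s22.png')[150:200,280:340];print('diff',np.abs(a-b).mean(),np.abs(a-b).max())
E
```

```text
clock: 26.55
eef_pos: [0.5991, 0.0376, 0.3872]
tool_rot: [0.965, 0.261, 0.001, -0.0]
ft_force: [0.6, 0.8, 0.6]
grip_width: 0.0681
t 26.55 e [0.5991 0.0376 0.3872] F [0.65 0.78 0.59] M [ 0.016 -0.014 -0.073] j [0.062 0.492 0.831 1.908 0.    2.677]
tilt axis z [ 1.1e-03  5.0e-04 -1.0e+00] xdir [0.8641 0.5033 0.0013]
scale 8.0
Favg [-0.28 -0.02  0.25] sd [0.4  0.45 0.51] e [0.5986 0.0376 0.3865]
diff 0.5513333333333333 6.0
```

View pics/w21.png

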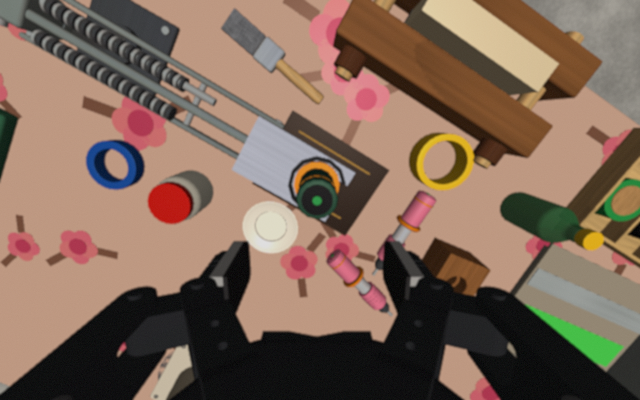

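View pics/s21c.png

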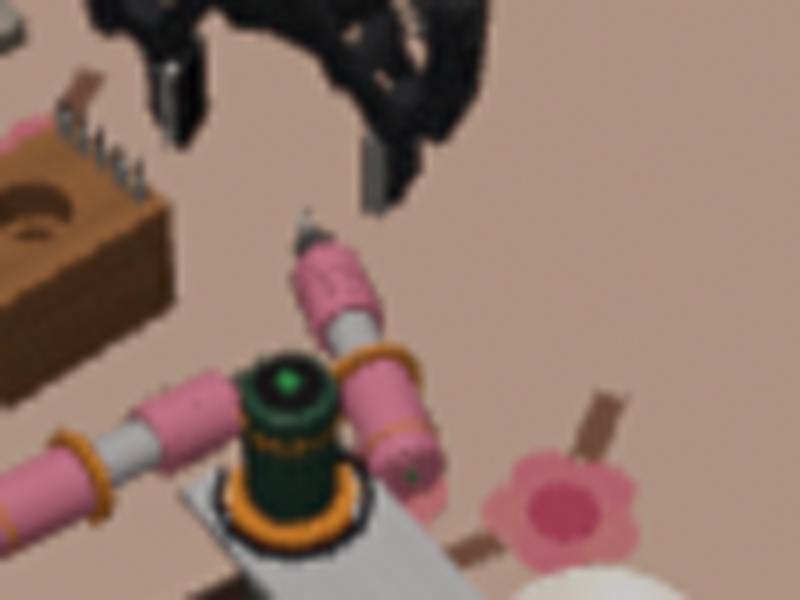

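View pics/s22.png

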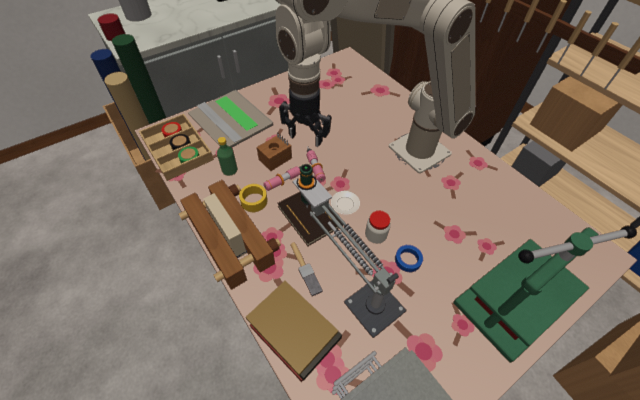

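```bash
python3 -c "
from h import *
print(bot.job_done())"
```

```text
the job is handed in; nothing more can be done
None
```

The paper drill now hangs in the balancer's fork and the job is handed in; the clock read about 27 s at my last reading, against the 61 s limit. No verdict was reported.

**What I did:**
- I lifted the drill from its stand by the green grip. It weighed about 5.7 N.
- I brought its neck in through the fork's mouth. The last joint hit its limit part way in, so I turned the tool about half a radian and went on.
- I let the collar down onto the seat and followed the arm down roughly 45 mm. By then the force sensor showed about 0 N vertically and about 1 N sideways.
- I then opened the gripper part way first and lifted it clear.

**Last checks:**
- **Drill:** the collar sits centred inside the black rim and looks upright. It moved about 3 mm at release. Two scene pictures taken about 0.4 s apart, after the gripper was clear, showed no movement.
- **Robot:** the tool force is about zero and the gripper is about 110 mm above where it let go.
- **Bystanders:** by eye, none of them moved. I did not measure this.

**What didn't agree:**
- **Fork position:** my first estimate from the overhead and scene cameras was about 2 mm off. I corrected it from close-up views before seating the collar.
- **Sideways force:** during the descent it swung by up to about 2 N before I reduced it.
- **Pink look-alikes:** both drills stood upright at the start and were lying on the bench at the end. I don't know what tipped them, and I sensed no contact. They are not on the bystander list, and they stay on the bench.

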